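# Make up the ward order in the flow lane and on the issue board

### The job

Make up the ward's order. Load the sloped flow lane so that the blue-banded carton ends lowest, down against the yellow stop, and the green-banded carton directly behind it, resting against it. On the blue issue board, stand the purple-banded carton centred on the white pad and lined up with it lengthwise, the black-lidded steel tin in the middle of its top, and the red-capped jar upright on the board to the left of the carton as seen from the robot, beside the middle of its long side with about a finger's width between them; leave the orange-banded carton and the amber bottle where they are, standing.

Things in the scene. Friction and masses are not known exactly. Their poses are not given: they have to be found in the camera images.
- carton_blue: Loose white cardboard carton, 65 mm long (its x) x 45 mm wide (its y) x 60 mm high, about 120 g, with a broad blue band over the top and sides; origin at the centre of its underside, z up. Goes first into the lane: let go in its upper half it slides down to the stop.
- carton_green: Loose white cardboard carton, 65 mm long (its x) x 45 mm wide (its y) x 60 mm high, about 120 g, with a broad green band over the top and sides; origin at the centre of its underside, z up. Goes into the lane second, behind the blue one.
- carton_purple: Loose white cardboard carton, 65 mm long (its x) x 45 mm wide (its y) x 60 mm high, about 120 g, with a broad purple band over the top and sides; origin at the centre of its underside, z up. Goes on the pad.
- tin: Loose round flat steel tin with a black lid, 44 mm diameter, 30 mm high, about 90 g; origin at the centre of its underside, z up.
- jar: Loose round white jar with a red cap and a yellow label, 48 mm diameter (cap 47 mm), 80 mm high (cap from 62 mm up), about 110 g; origin at the centre of its underside, z up.
- lane: Fixed roller lane (friction about 0.15, slope 0.28 rad). Origin on the table below its middle; x level, downhill, away from the robot; y left. Floor: z = 67 mm - 0.2875 x, from x = -130 (open high end, near the robot) to the yellow stop at +130, stop 40 mm high. 55 mm clear between guides 6 mm thick, 18 mm high. Cartons go in lengthwise: at rest blue's origin is at x 98, z 39, green's at x 36, z 57. Swaps sides with the board.
- board: Fixed blue issue board flat on the table, 170 mm (x) x 220 mm (y) x 8 mm thick, with a thin yellow line along its far edge; origin at the centre of its underside, x away from the robot, y to the left as seen from the robot.
- pad: Fixed white pad on the board, 82 mm long (its x, away from the robot) x 54 mm wide (its y, to the left seen from the robot) x 2 mm thick; origin at the centre of its underside, on the board's top, 8 mm above the table. The purple carton stands on it, length along length; the jar on the board on its +y side, jar centre some 65 to 70 mm from the pad's centre.
- carton_orange: Loose white cardboard carton, 65 mm long (its x) x 45 mm wide (its y) x 60 mm high, about 120 g, with a broad orange band over the top and sides; origin at the centre of its underside, z up. Stands among the others and is not part of the order: leave it alone.
- amber_bottle: Loose amber bottle with a black cap, 56 mm diameter, 120 mm high, standing beyond the other things; origin at the centre of its underside. Not part of the order: leave it alone.

How it is judged:
By the outcome, as a careful person would: the job done as asked, in the order asked, and still so for the second after the job is handed in, with the robot touching nothing.
It also fails if it takes over 112 s, if anything falls off the work surface, if the arm or the gripper's body presses on something with over 40 N, if the wrist force passes 120 N, or if a joint passes its speed limit or range.

### The arm

A 7-joint arm with a two-finger parallel gripper is mounted at the origin on the work surface. World frame = base frame: x ahead of the robot, y to its left, z up, the work surface at z = 0. Lengths are in mm, angles in rad, forces in N, time in s.
With the tool pointing down it reaches from about 350 to 900 mm from the base axis. Payload 8.1 kg.
Tool frame: the origin (TCP) lies at the centre of the arm's flange, where the gripper is bolted on; the fingertips stand 173 mm ahead of it and the grasp point (between the pads) lies 155 mm ahead of it; z points along the fingers, y is the direction in which the jaws open and shut (so a half turn about z gives the same grasp; the last joint's range is limited). The gripper opens to 85 mm and grips with 20 to 120 N. Pads are 22 mm wide; open, the fingers measure 114 mm over their backs; the gripper's body (76 mm by 85 mm) begins 54 mm behind the grasp point. The pads swing forward as they close: fully open they stand 13 mm farther back than shut.
Start: joints at [1.06, 0.434, 0.025, 1.573, -0.012, 1.134, -0.075], TCP at [247.847, -573.764, 404.723] pointing down, gripper open.
Joint ranges: [-2.62, 2.62], [-0.44, 2.09], [-1.27, 1.32], [0.08, 2.57], [-1.32, 4.46], [0.12, 2], [-2.74, 2.74]. Speed limits (rad/s): [2.22, 2.22, 3.01, 3.01, 3.14, 3.14, 3.14].

### API

Orientations are given as a unit quaternion [x, y, z, w].
In Python, from workcell import env gives the robot as it stands. The module is installed in compiled form; this text tells all that it offers.
- The arm moves only by the shell command python3 -m inch 'ROWS' [FORCE]. ROWS is text: rows parted by semicolons, each of 5 numbers parted by spaces: the shift along the tool's x, y, z in cm, then the turn about the tool's z in degrees, then the closure, from 0 (fully open) to 1 (shut). In form: dx dy dz yaw jaw; .... A call has 1 to 20 rows; each row shifts and turns the pose as measured when the row begins, along the tool's axes as they then stand; what a row does not reach is not made up. A row lasts 1/8 s, in which the tool goes at most 62.5 mm and 10.7 degrees, less where a joint would pass 70% of its speed; a pose out of reach is approached as far as the arm can. A call is refused whole if a number of a shift passes 6.25 or a number of a turn 10.7, either way. A call with a gripper value outside its range is refused whole. The fingers move at their own pace and stop on an object; FORCE is the grip in N (left out, the last holds). Time passes only in rows, so rows that do not move let the fingers close. It gives the time, the measured TCP pose, the force and the opening at its end, in the units of the state.
- env.sense(): the state, without advancing time (a new reading comes with each control period).
- env.camera(name): name is "side" or "top" or "wrist"; returns the picture (420x560x3 uint8, red, green, blue); there is no depth.
- env.camera_params(name): a dict with "camera_matrix" (3x3 intrinsics, pixels), "R" (3x3) and "t" (3): a world point X has camera coordinates R X + t; the wrist camera has in their place "mount" (4x4, takes a point from camera to tool coordinates, whose origin is the TCP and whose axes are the flange's). Camera axes: x right, y down, z forward; pixel columns grow to the right and rows downward; lengths in mm; the calibration is good to about 2 mm. A picture is of the moment at which its call begins: read the wrist's pose just before it. camera_params takes no time and is no camera call.
- env.close_job(): hands the job in, once; it reports no verdict.
The state is a dict: "clock": time; "joint_positions": joint angles; "dq": joint speeds; "effort": joint torques, N m; "tcp_pos": TCP position; "eef_rot": TCP orientation; "wrist_force": force on the tool from outside, world axes, zero at the start; "ft_torque": the same for the moment, N m; "finger_gap": finger opening in mm.
Only numpy, scipy, OpenCV 4.12 (cv2) and the standard library are available. Lean on these libraries where they do the work, as an engineer would, in place of code of your own. Each camera call takes 0.05 s, during which the arm holds its last target.

## Working session

There is one attempt and no reset: what is moved stays moved. The work goes in short steps, Python scripts to look and compute and a shell command to move; the robot and the scene stay as the last step left them, time stands still between calls to the robot, and variables do not carry over. Pictures are saved under pics/ and viewed, and the job is handed in when it is done.

```bash
mkdir -p pics; ls; python3 - <<'E'
from workcell import env
import cv2,numpy as np
s=env.sense();print(s)
for n in("side","top","wrist"):
    cv2.imwrite(f"pics/{n}0.png",env.camera(n)[:,:,::-1]);print(n,env.camera_params(n))
E
```

```text
pics
{'clock': 0.0, 'joint_positions': array([ 1.06038524,  0.43521086,  0.02497069,  1.57410548, -0.0115965 ,
        1.13399719, -0.07512396]), 'dq': array([ 3.74226059e-04,  3.49480933e-04,  2.66251180e-04,  1.33869722e-03,
        3.42872048e-04, -5.80700960e-05, -1.53557940e-03]), 'effort': array([ 6.48526839e-05, -6.70458770e+01,  1.02518745e+00, -3.16210663e+01,
        1.54686644e-02,  1.25188299e-02,  3.53014207e-05]), 'tcp_pos': array([ 247.75216013, -573.5392798 ,  403.93001714]), 'eef_rot': array([ 9.79292031e-01,  2.02451221e-01, -2.29871592e-04, -7.53694200e-04]), 'wrist_force': array([0.62045014, 0.61180886, 0.27775835]), 'ft_torque': array([-0.04408422,  0.05744537, -0.0421486 ]), 'finger_gap': 85.27523667789816}
side {'camera_matrix': array([[395.78055283,   0.        , 283.93440492],
       [  0.        , 395.78055283, 207.29805339],
       [  0.        ,   0.        ,   1.        ]]), 'R': array([[ 0.76733918, -0.641231  , -0.00365821],
       [-0.49909043, -0.59364308, -0.6312659 ],
       [ 0.40261559,  0.48622084, -0.77555785]]), 't': array([-457.58268649,  329.
[... 276 characters left out ...]
[-9.79747068e-01, -1.98354355e-03, -2.00229241e-01],
       [ 2.00239063e-01, -9.53769224e-03, -9.79700643e-01]]), 't': array([-13.64929684, 593.98887466, 829.80607745])}
wrist {'camera_matrix': array([[343.23216952,   0.        , 280.9923949 ],
       [  0.        , 343.23216952, 205.65376073],
       [  0.        ,   0.        ,   1.        ]]), 'mount': array([[-4.65590897e-04, -9.50395761e-01, -3.11042892e-01,
         7.93364129e+01],
       [ 9.99999809e-01, -5.68912996e-04,  2.41451238e-04,
         1.41632953e+00],
       [-4.06430577e-04, -3.11042721e-01,  9.50395844e-01,
         3.14240567e+01],
       [ 0.00000000e+00,  0.00000000e+00,  0.00000000e+00,
         1.00000000e+00]])}
```

View pics/top0.png

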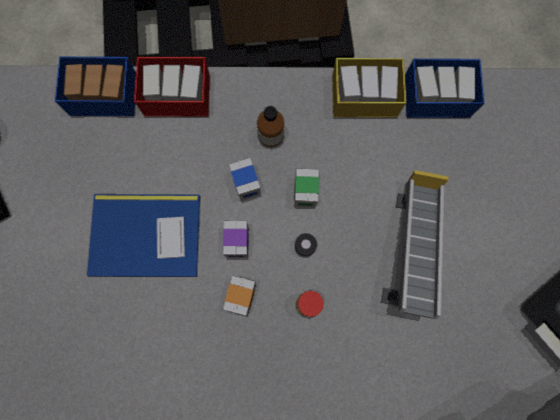

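View pics/side0.png

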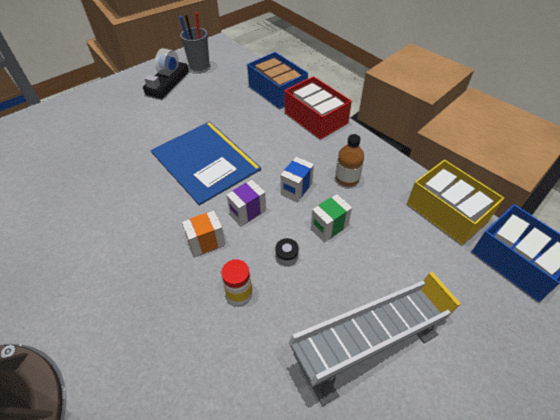

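View pics/wrist0.png

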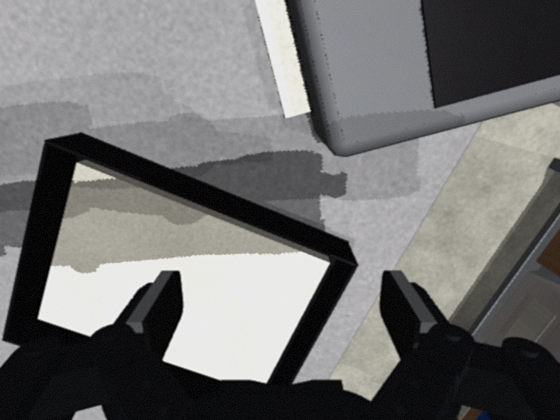

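```bash
cat > h.py <<'E'
from workcell import env
import cv2,numpy as np
P={n:env.camera_params(n) for n in("side","top","wrist")}
def ray(n,uv,z,R=None,t=None):
    p=P[n];K=p["camera_matrix"]
    if R is None:R,t=p["R"],p["t"]
    uv=np.atleast_2d(np.array(uv,float));d=np.c_[uv,np.ones(len(uv))]@np.linalg.inv(K).T@R
    c=-R.T@t
    return c+d*((z-c[2])/d[:,2])[:,None]
def wristRt(s):
    from scipy.spatial.transform import Rotation as Ro
    T=np.eye(4);T[:3,:3]=Ro.from_quat(s["eef_rot"]).as_matrix();T[:3,3]=s["tcp_pos"]
    M=np.linalg.inv(T@P["wrist"]["mount"]);return M[:3,:3],M[:3,3]
def proj(n,X,R=None,t=None):
    if R is None:R,t=P[n]["R"],P[n]["t"]
    c=np.atleast_2d(X)@R.T+t;q=c@P[n]["camera_matrix"].T;return q[:,:2]/q[:,2:]
E
python3 - <<'E'
import cv2
im=cv2.imread('pics/top0.png')
cv2.imwrite('pics/z1.png',cv2.resize(im[90:330,210:340],None,fx=4.5,fy=4.5,interpolation=cv2.INTER_CUBIC)[:,:][0:600] )
cv2.imwrite('pics/z2.png',cv2.resize(im[220:330,210:340],None,fx=5,fy=5,interpolation=cv2.INTER_CUBIC))
cv2.imwrite('pics/z3.png',cv2.resize(im[165:325,380:460],None,fx=3.7,fy=3.7,interpolation=cv2.INTER_CUBIC))
cv2.imwrite('pics/z4.png',cv2.resize(im[185:285,80:210],None,fx=5,fy=5,interpolation=cv2.INTER_CUBIC))
E
```

```text
(no output)
```

View pics/z1.png

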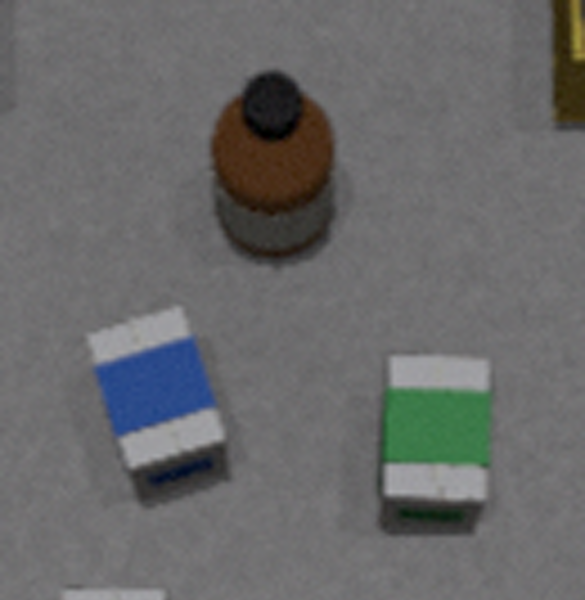

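View pics/z2.png

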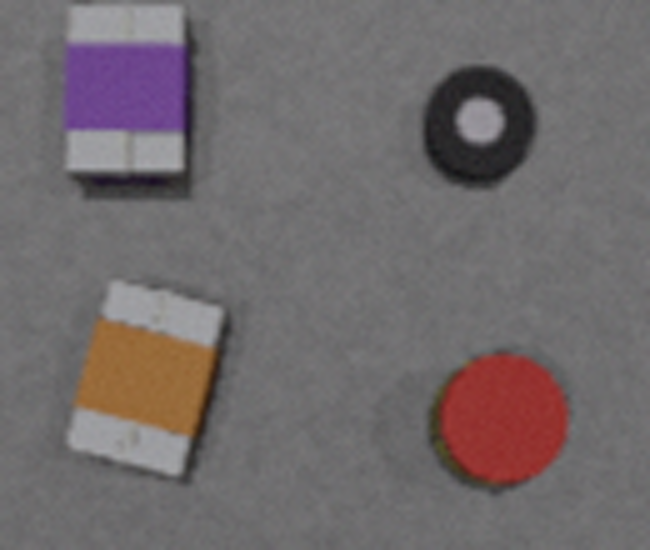

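View pics/z3.png

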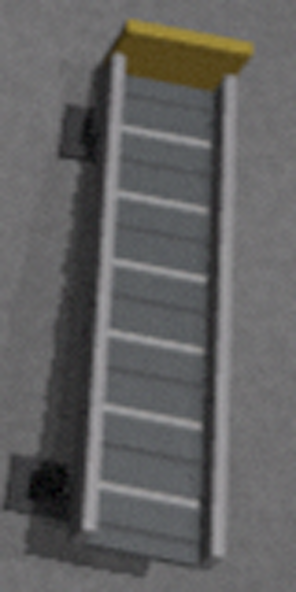

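View pics/z4.png

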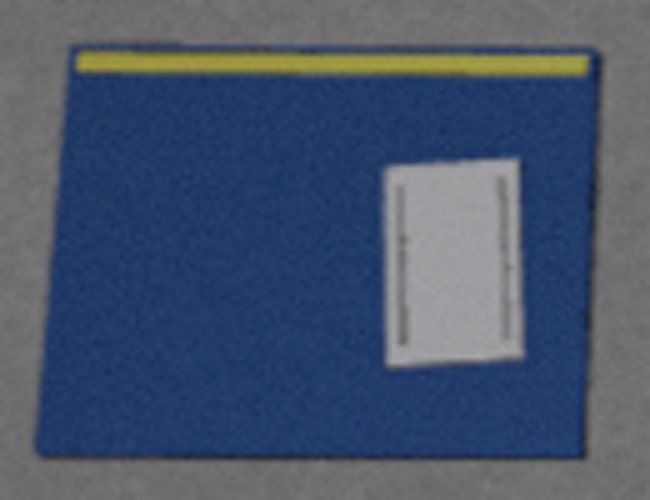

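```bash
cat > meas.py <<'E'
from h import *
def cartons(im,n="top",z=60,R=None,t=None,names=None,verbose=0):
    hsv=cv2.cvtColor(im,cv2.COLOR_RGB2HSV);H,S,V=cv2.split(hsv)
    g=cv2.GaussianBlur(im,(0,0),.6).min(2)
    white=(g>133)&(S<60)
    hues={"blue":(105,122),"green":(55,80),"purple":(130,150),"orange":(8,20)}
    out={}
    for k,(a,b) in hues.items():
        if names and k not in names: continue
        m=((H>=a)&(H<=b)&(S>90)&(V>100)).astype(np.uint8)
        if k=="blue": m&=(V>125)
        m=cv2.morphologyEx(m,cv2.MORPH_OPEN,np.ones((3,3),np.uint8))
        N,L,st,ce=cv2.connectedComponentsWithStats(m)
        c=[i for i in range(1,N)]
        c=[i for i in c if st[i,4]>80]
        for i in c:
            band=(L==i)
            full=(white|band).astype(np.uint8)
            full=cv2.morphologyEx(full,cv2.MORPH_CLOSE,np.ones((3,3),np.uint8))
            N2,L2,s2,_=cv2.connectedComponentsWithStats(full)
            l=np.bincount(L2[band]).argmax()
            cs=cv2.findContours((L2==l).astype(np.uint8),cv2.RETR_EXTERNAL,cv2.CHAIN_APPROX_NONE)[0]
            cc=max(cs,key=cv2.contourArea)[:,0]
            X=ray(n,cc,z,R,t)[:,:2].astype(np.float32)
            (cx,cy),(w,h),ang=cv2.minAreaRect(X)
            if h>w: w,h=h,w;ang+=90
            ang=(ang+90)%180-90
            b=ray(n,ce[i],z,R,t)[0]
            out.setdefault(k,[]).append((round(cx,1),round(cy,1),round(w),round(h),round(ang,1),'band',b[:2].round(1),st[i,4]))
    return out
E
python3 - <<'E'
from meas import *
im=cv2.imread('pics/top0.png')[:,:,::-1].copy()
for k,v in cartons(im).items():print(k,v)
def zz(p,f,o):return [((x+.5)/f-.5+o[0],(y+.5)/f-.5+o[1]) for x,y in p]
o=(210,90);
for k,q in dict(blue=[(90,337),(183,308),(224,438),(130,465)],green=[(390,355),(490,357),(486,498),(384,495)]).items():
    X=ray("top",zz(q,4.5,o),60)[:,:2];print(k,X.round(1).tolist(),X.mean(0))
for k,q in dict(purple=[(68,4),(185,4),(185,174),(67,174)],orange=[(112,281),(226,312),(184,475),(68,443)]).items():
    X=ray("top",zz(q,5,(210,220)),60)[:,:2];print(k,X.round(1).tolist(),X.mean(0))
print('jar',ray("top",zz([(503,418)],5,(210,220)),80),'tin',ray("top",zz([(480,123)],5,(210,220)),30))
X=ray("top",zz([(384,165),(519,158),(524,357),(388,367)],5,(80,185)),10);print('pad',X.round(1).tolist(),X.mean(0))
X=ray("top",zz([(70,46),(600,50),(586,458),(36,456)],5,(80,185)),8);print('board',X.round(1).tolist(),X.mean(0))
# lane guide tops: floor at +18*... ends
zl=lambda x:67-.2875*x+18/np.cos(.28)
q=zz([(118,55),(231,75),(90,532),(216,557)],3.7,(380,165))
for p,x in zip(q,[130,130,-130,-130]):print('lane',ray("top",p,zl(x)).round(1))
hsv=cv2.cvtColor(im,cv2.COLOR_RGB2HSV)
for nm,m,z in[('jar',((hsv[...,0]<6)|(hsv[...,0]>174))&(hsv[...,1]>120)&(hsv[...,2]>110),80),('tin',(hsv[...,2]<75),30)]:
    m=m.astype(np.uint8);m[:220]=0;m[340:]=0;m[:,:285]=0;m[:,340:]=0
    c=max(cv2.findContours(m,0,1)[0],key=cv2.contourArea);(x,y),r=cv2.minEnclosingCircle(c);print(nm,x,y,r,ray("top",(x,y),z))
E
```

```text
blue [(681.5, 56.3, 63, 44, 17.7, 'band', array([681.4,  56.2]), np.int32(355))]
green [(663.4, -68.1, 64, 44, -1.0, 'band', array([663.1, -67.5]), np.int32(355))]
purple [(558.1, 72.7, 62, 45, 0.1, 'band', array([557.9,  72.5]), np.int32(406))]
orange [(887.2, 412.0, 64, 30, 2.2, 'band', array([886.9, 412.1]), np.int32(425)), (886.2, 371.9, 66, 30, -1.0, 'band', array([885.7, 372. ]), np.int32(442)), (884.7, 331.7, 69, 31, -4.7, 'band', array([884.5, 331.8]), np.int32(460)), (448.2, 62.7, 64, 46, -14.2, 'band', array([447.7,  62.8]), np.int32(444))]
blue [[703.8, 85.2], [717.3, 44.3], [657.7, 25.7], [645.4, 66.5]] [681.0690125   55.42596416]
green [[695.9, -47.3], [695.1, -91.4], [631.0, -88.6], [632.3, -44.2]] [663.56125643 -67.85512337]
purple [[590.5, 95.2], [590.5, 49.9], [524.3, 48.9], [524.3, 93.9]] [557.40596369  71.96502293]
orange [[483.6, 75.9], [472.0, 32.7], [411.8, 47.7], [423.5, 91.1]] [447.75693254  61.85570149]
jar [[432.32808172 -69.82398128  80.        ]] tin [[548.57485523 -66.07546178  30.        ]]
pad [[606.0, 237.7, 10.0], [609.1, 182.6, 10.0], [527.2, 177.2, 10.0], [523.1, 231.6, 10.0]] [566.3418332  207.26289885  10.        ]
board [[656.5, 370.6, 8.0], [655.4, 151.4, 8.0], [486.8, 151.1, 8.0], [487.5, 370.5, 8.0]] [571.5558852  260.90368093   8.        ]
lane [[ 677.3 -279.2   48.4]]
lane [[ 666.2 -339.9   48.4]]
lane [[ 422.6 -229.3  123.1]]
lane [[ 411.1 -287.8  123.1]]
jar 310.37969970703125 303.17169189453125 12.698786735534668 [[432.37908059 -70.15355834  80.        ]]
tin 305.0724182128906 245.06552124023438 12.113184928894043 [[546.83888175 -65.00718198  30.        ]]
```

```bash
cat > go.py <<'E'
# prints state and shift needed in tool axes (cm), target = grasp point X Y Z [phi deg]
from h import *
import sys
s=env.sense();x,y,z,w=s["eef_rot"]
from scipy.spatial.transform import Rotation as Ro
R=Ro.from_quat(s["eef_rot"]).as_matrix()
phi=np.degrees(np.arctan2(R[1,0],R[0,0]))
g=s["tcp_pos"]+155*R[:,2]
print("t %.2f grasp %s phi %.1f tilt %s gap %.1f F %s"%(s["clock"],g.round(1),phi,R[:2,2].round(3),s["finger_gap"],s["wrist_force"].round(1)))
a=[float(v) for v in sys.argv[1:]]
if a:
    ph=np.radians(a[3] if len(a)>3 else phi)
    dX,dY,dZ=np.array(a[:3])-g
    print("shift cm at phi %.1f: %.2f %.2f %.2f  yaw %.1f"%(np.degrees(ph),(np.cos(ph)*dX+np.sin(ph)*dY)/10,(np.sin(ph)*dX-np.cos(ph)*dY)/10,-dZ/10,phi-np.degrees(ph)))
    print("q",s["joint_positions"].round(2))
E
python3 -m inch '0 0 0 5.7 0; 4.3 -3.35 0 0 0; 4.3 -3.35 0 0 0; 4.3 -3.35 0 0 0; 4.3 -3.35 0 0 0; 4.3 -3.35 0 0 0; 4.3 -3.35 0 0 0; 4.3 -3.35 0 0 0; 4.3 -3.35 0 0 0; 4.3 -3.35 0 0 0; 4.3 -3.35 0 0 0; 4.3 -3.35 0 0 0' 40; python3 go.py 681.3 56 120 17.7
```

```text
clock: 1.65
tcp_pos: [596.4, -70.3, 401.1]
eef_rot: [0.989, 0.146, -0.002, -0.001]
wrist_force: [1.0, -0.6, 0.4]
finger_gap: 85.2
t 1.65 grasp [595.7 -70.2 246.1] phi 16.8 tilt [-0.004  0.001] gap 85.2 F [ 1.  -0.6  0.4]
shift cm at phi 17.7: 11.99 -9.42 12.61  yaw -0.9
q [ 0.15  0.41 -0.17  1.63  0.08  1.12 -1.32]
```

```bash
python3 - <<'E'
from h import *
print(ray("top",[(271,147.5)],0), ray("top",[(270,113)],120))
E
python3 -m inch '4 -3.1 3 -0.9 0; 4 -3.1 3 0 0; 4 -3.1 3 0 0; 0 0 0 0 0'; python3 go.py 681.3 56 36 17.7
python3 - <<'E'
from h import *
cv2.imwrite('pics/w1.png',env.camera("wrist")[:,:,::-1])
E
```

```text
[[761.94341696   3.62668002   0.        ]] [[786.33829235   4.71415384 120.        ]]
clock: 2.15
tcp_pos: [686.2, 64.2, 306.8]
eef_rot: [0.988, 0.157, -0.002, -0.002]
wrist_force: [-0.1, -0.4, -0.1]
finger_gap: 85.7
t 2.15 grasp [685.6  64.6 151.8] phi 18.1 tilt [-0.004  0.003] gap 85.7 F [-0.1 -0.4 -0.1]
shift cm at phi 17.7: -0.67 0.69 11.58  yaw 0.4
q [-0.06  0.63 -0.18  1.49  0.12  1.03 -1.52]
```

View pics/w1.png

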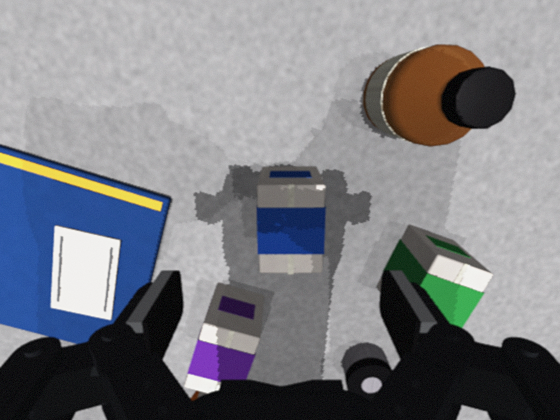

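```bash
cat > wr.py <<'E'
from h import *
import sys
s=env.sense();R,t=wristRt(s);a=[float(v) for v in sys.argv[1:]]
for i in range(0,len(a),3): print(ray("wrist",a[i:i+2],a[i+2],R,t).round(1))
E
python3 wr.py 257 185 60 325 185 60 324 272 60 259 272 60
python3 -m inch '-0.65 0.7 3 0 0; 0 0 3 0 0; 0 0 3 0 0; 0 0 2 0 0; 0 0 0 0 0'; python3 go.py 681.3 56 36 17.7
```

```text
[[702.8  82.3  60. ]]
[[716.4  40.1  60. ]]
[[656.3  18.7  60. ]]
[[642.1  62.6  60. ]]
clock: 2.82
tcp_pos: [682.5, 46.1, 199.1]
eef_rot: [0.988, 0.153, 0.001, 0.002]
wrist_force: [-0.2, 0.1, 0.6]
finger_gap: 85.2
t 2.83 grasp [682.8  45.7  44.1] phi 17.6 tilt [ 0.002 -0.003] gap 85.2 F [-0.2  0.1  0.6]
shift cm at phi 17.7: 0.17 -1.03 0.81  yaw -0.1
q [-0.05  0.74 -0.16  1.59  0.15  0.82 -1.53]
```

```bash
python3 -m inch '0.1 -0.8 0.5 0 0; 0 0 0 0 0; 0 0 0 0 0.8; 0 0 0 0 0.8; 0 0 0 0 0.8; 0 0 0 0 0.8; 0 0 0 0 0.8'; python3 go.py 681.3 56 38 17.7
```

```text
clock: 3.7
tcp_pos: [682.4, 54.7, 198.0]
eef_rot: [0.988, 0.153, 0.004, 0.002]
wrist_force: [-0.4, -0.4, -0.3]
finger_gap: 44.8
t 3.70 grasp [683.7  54.4  43. ] phi 17.6 tilt [ 0.008 -0.002] gap 44.8 F [-0.4 -0.4 -0.3]
shift cm at phi 17.7: -0.18 -0.22 0.50  yaw -0.1
q [-0.06  0.74 -0.16  1.59  0.15  0.81 -1.55]
```

```bash
python3 -m inch '0 0 -4 0 0.8; 0 0 -5 0 0.8; 0 0 -4 7.2 0.8; 0 0 -3 7.2 0.8; 0 0 -1 7.2 0.8; 0 0 0 7.2 0.8; 0 0 0 0 0.8'; python3 go.py 470 -270 200 -11.3
```

```text
clock: 4.58
tcp_pos: [680.3, 54.3, 371.8]
eef_rot: [0.994, -0.105, 0.002, 0.001]
wrist_force: [0.9, 0.1, -1.7]
finger_gap: 44.5
t 4.58 grasp [681.   53.9 216.8] phi -12.1 tilt [ 0.005 -0.003] gap 44.5 F [ 0.9  0.1 -1.7]
shift cm at phi -11.3: -14.34 35.90 1.68  yaw -0.8
q [-0.13  0.55 -0.05  1.46  0.03  1.13 -1.96]
```

```bash
python3 -m inch '-1.6 4 0 -0.8 0.8; -1.6 4 0 0 0.8; -1.6 4 0 0 0.8; -1.6 4 0 0 0.8; -1.6 4 0 0 0.8; -1.6 4 0 0 0.8; -1.6 4 0 0 0.8; -1.6 4 0 0 0.8; -1 2.5 0 0 0.8; 0 0 0 0 0.8; 0 0 0 0 0.8'; python3 go.py 483 -272 200 -11.3
python3 - <<'E'
from h import *
cv2.imwrite('pics/w2.png',env.camera("wrist")[:,:,::-1])
cv2.imwrite('pics/t2.png',env.camera("top")[:,:,::-1])
E
```

```text
clock: 5.95
tcp_pos: [473.8, -268.2, 367.5]
eef_rot: [0.997, -0.079, -0.001, 0.001]
wrist_force: [0.2, 0.3, -0.7]
finger_gap: 44.3
t 5.95 grasp [ 473.5 -268.5  212.5] phi -9.1 tilt [-0.002 -0.002] gap 44.3 F [ 0.2  0.3 -0.7]
shift cm at phi -11.3: 1.00 0.15 1.25  yaw 2.2
q [ 0.41  0.34  0.    1.82  0.    0.98 -1.31]
```

View pics/w2.png

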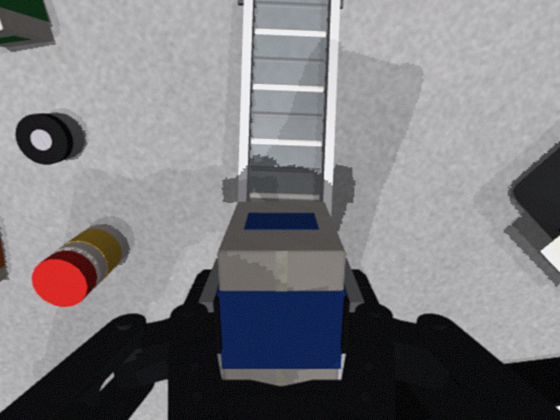

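View pics/t2.png

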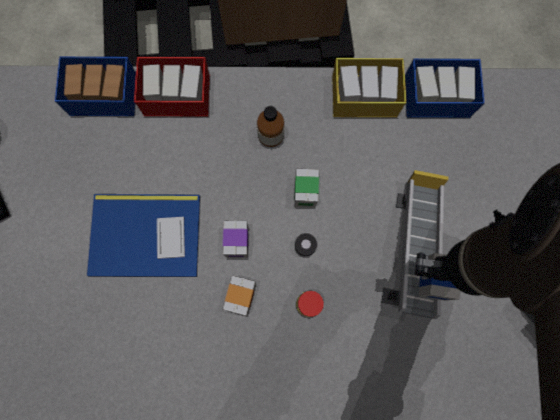

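```bash
python3 - <<'E'
import cv2
im=cv2.imread('pics/w2.png')
cv2.imwrite('pics/w2z.png',cv2.resize(im[0:210,225:365],None,fx=2.85,fy=2.85,interpolation=cv2.INTER_CUBIC))
E
```

```text
(no output)
```

View pics/w2z.png

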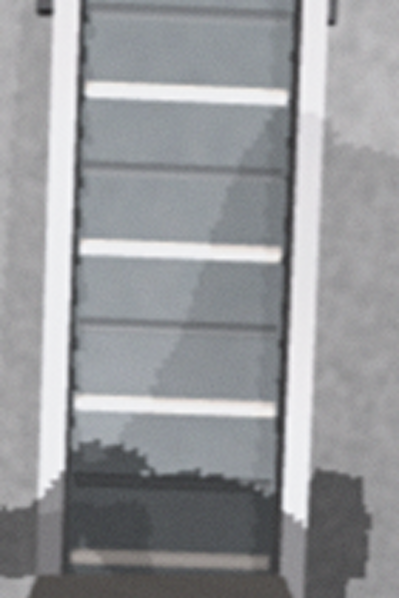

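```bash
python3 - <<'E'
from h import *
s=env.sense();R,t=wristRt(s)
C=np.array([542,-284.]);
e=np.array([np.cos(np.radians(11.3)),-np.sin(np.radians(11.3))]);n=np.array([-e[1],e[0]])
P2={}
for k,p in dict(l0=(248.2,14),l1=(243.4,168.4),r0=(335.2,14),r1=(328.9,168.4)).items():
    z=80
    for i in range(30):
        X=ray("wrist",p,z,R,t)[0];xl=(X[:2]-C)@e;z=85.7-.2875*xl
    P2[k]=X;print(k,X.round(1),'xl %.1f yl %.1f'%(xl,(X[:2]-C)@n))
for a in'lr':
    d=P2[a+'0']-P2[a+'1'];print(np.degrees(np.arctan2(d[1],d[0])))
E
```

```text
l0 [ 607.5 -268.6   68.1] xl 61.2 yl 27.9
l1 [ 506.8 -248.6   97.6] xl -41.4 yl 27.8
r0 [ 598.1 -328.4   67.4] xl 63.7 yl -32.5
r1 [ 497.1 -308.2   97. ] xl -39.3 yl -32.6
-11.264689966559764
-11.282616217435367
```

```bash
python3 -m inch '0.9 0.3 2.5 2.2 0.8; 0 0 1.5 0 0.8; 0 0 0 0 0.8; 0 0 0 0 0.8'; python3 go.py 483 -273.7 138 -11.3
```

```text
clock: 6.55
tcp_pos: [484.2, -269.5, 327.0]
eef_rot: [0.996, -0.095, -0.001, 0.001]
wrist_force: [-0.0, -0.4, -1.1]
finger_gap: 44.5
t 6.55 grasp [ 484.  -269.7  172. ] phi -10.9 tilt [-0.001 -0.001] gap 44.5 F [-0.  -0.4 -1.1]
shift cm at phi -11.3: -0.02 0.41 3.40  yaw 0.4
q [ 0.4   0.4   0.01  1.84 -0.    0.9  -1.35]
```

```bash
python3 -m inch '0 0.4 1 0.4 0.8; 0 0 1.2 0 0.8; 0 0 0.8 0 0.8; 0 0 0 0 0.8; 0 0 0 0 0.8'; python3 go.py 483 -273.7 137 -11.3
```

```text
clock: 7.18
tcp_pos: [483.3, -273.9, 295.8]
eef_rot: [0.995, -0.098, -0.0, 0.001]
wrist_force: [0.3, 0.1, -0.7]
finger_gap: 44.5
t 7.17 grasp [ 483.3 -274.2  140.8] phi -11.3 tilt [-0.    -0.002] gap 44.5 F [ 0.3  0.1 -0.7]
shift cm at phi -11.3: -0.04 -0.04 0.38  yaw 0.0
q [ 0.41  0.44  0.01  1.87 -0.    0.83 -1.35]
```

```bash
python3 -m inch '0 0 0.4 0 0.8; 0 0 0 0 0.8; 0 0 0 0 0.8' 20; python3 go.py 483 -273.7 134 -11.3;python3 -m inch '0 0 0.4 0 0.8; 0 0 0 0 0.8; 0 0 0 0 0.8' 20; python3 go.py 483 -273.7 134 -11.3
```

```text
clock: 7.55
tcp_pos: [483.6, -273.9, 292.0]
eef_rot: [0.995, -0.098, 0.0, 0.001]
wrist_force: [-0.1, 0.2, -1.8]
finger_gap: 44.9
t 7.55 grasp [ 483.7 -274.3  137. ] phi -11.3 tilt [ 0.001 -0.002] gap 44.9 F [-0.1  0.2 -1.8]
shift cm at phi -11.3: -0.08 -0.04 0.30  yaw 0.0
q [ 0.41  0.44  0.01  1.88 -0.    0.82 -1.35]
clock: 7.92
tcp_pos: [485.1, -274.4, 289.8]
eef_rot: [0.995, -0.098, 0.003, 0.002]
wrist_force: [-0.1, -0.4, -1.3]
finger_gap: 44.8
t 7.92 grasp [ 486.  -275.   134.8] phi -11.2 tilt [ 0.006 -0.004] gap 44.8 F [-0.1 -0.4 -1.3]
shift cm at phi -11.3: -0.32 -0.07 0.08  yaw 0.1
q [ 0.41  0.45  0.01  1.88 -0.    0.81 -1.35]
```

```bash
python3 - <<'E'
from h import *
cv2.imwrite('pics/s3.png',cv2.resize(env.camera("side")[260:420,260:480,::-1],None,fx=3,fy=3))
E
```

```text
(no output)
```

View pics/s3.png

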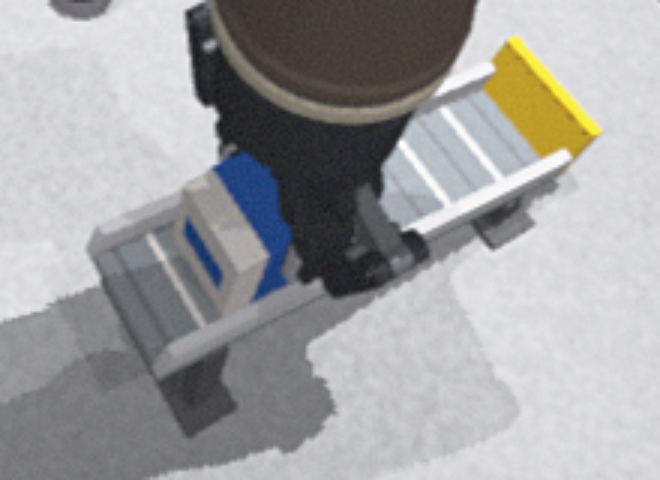

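```bash
python3 -m inch '0 0 0 0 0.3; 0 0 0 0 0.3; 0 0 0 0 0; 0 0 -2 0 0; 0 0 -4 0 0; 0 0 -4 0 0; 0 0 -1 0 0; 0 0 0 0 0'; python3 go.py 
python3 - <<'E'
from h import *
cv2.imwrite('pics/w4.png',env.camera("wrist")[:,:,::-1])
E
```

```text
clock: 8.98
tcp_pos: [483.9, -273.7, 401.5]
eef_rot: [0.995, -0.098, 0.002, 0.001]
wrist_force: [0.0, -0.6, 0.1]
finger_gap: 85.4
t 8.97 grasp [ 484.4 -274.2  246.5] phi -11.2 tilt [ 0.003 -0.003] gap 85.4 F [ 0.  -0.6  0.1]
```

View pics/w4.png

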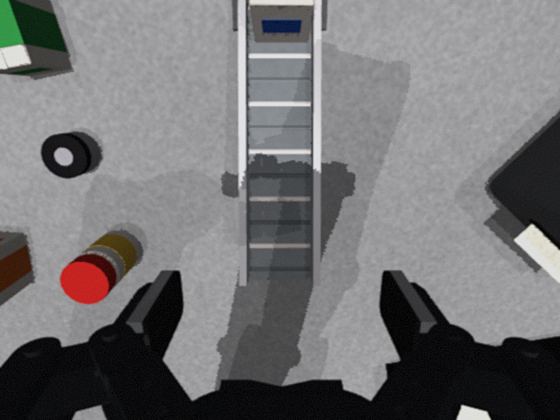

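```bash
python3 -m inch '0 0 0 -10.2 0; 3.5 -4.1 0 0 0; 3.5 -4.1 0 0 0; 3.5 -4.1 1.5 0 0; 3.5 -4.1 2 0 0; 2.2 -2.6 2 0 0; 0 0 1 0 0; 0 0 0 0 0; 0 0 0 0 0'; python3 go.py 663.4 -67.8 100 -1
python3 - <<'E'
from h import *
cv2.imwrite('pics/t5.png',cv2.resize(env.camera("top")[150:340,220:480,::-1],None,fx=3,fy=3))
cv2.imwrite('pics/w5.png',env.camera("wrist")[:,:,::-1])
E
```

```text
clock: 10.15
tcp_pos: [648.9, -83.3, 319.3]
eef_rot: [1.0, -0.009, -0.008, 0.0]
wrist_force: [-0.1, -0.8, 0.5]
finger_gap: 85.1
t 10.15 grasp [646.3 -83.4 164.4] phi -1.0 tilt [-0.017 -0.001] gap 85.1 F [-0.1 -0.8  0.5]
shift cm at phi -1.0: 1.68 -1.59 6.44  yaw 0.0
q [ 0.09  0.56 -0.07  1.58  0.05  1.02 -1.58]
```

View pics/t5.png

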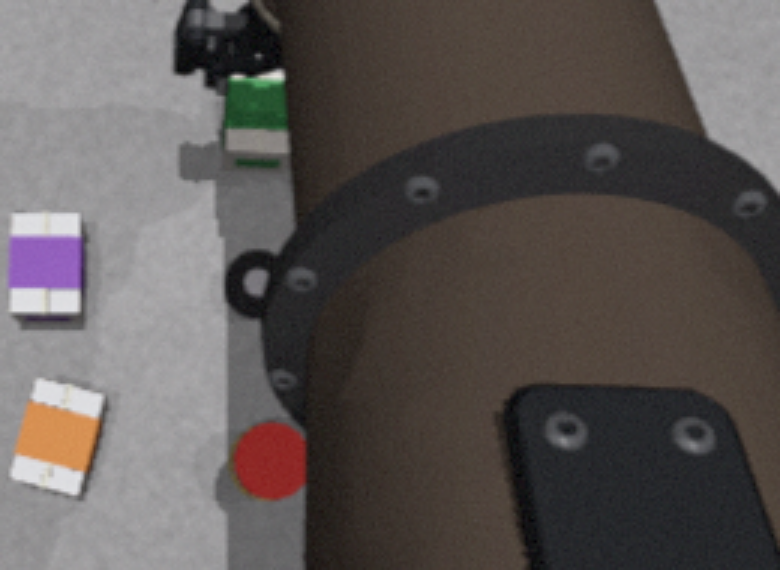

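View pics/w5.png

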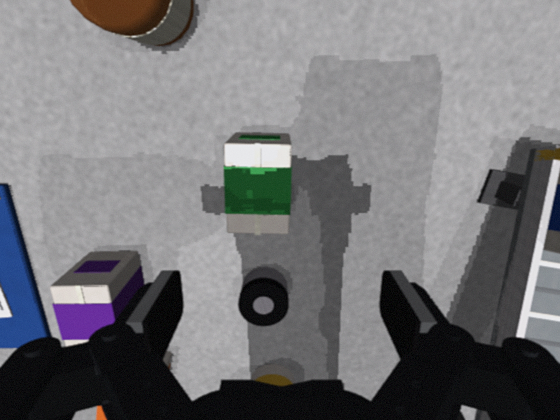

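```bash
python3 wr.py 224 145 60 291 145 60 289 233 60 224 233 60 
python3 -m inch '1.7 -1.5 0 0 0; 0 0 3 0 0; 0 0 3 0 0; 0 0 2 0 0; 0 0 0 0 0; 0 0 0 0 0'; python3 go.py 663.4 -68 40 -1
```

```text
[[693.1 -48.7  60. ]]
[[692.3 -92.9  60. ]]
[[629.2 -90.9  60. ]]
[[630.1 -44.1  60. ]]
clock: 11.0
tcp_pos: [666.0, -74.4, 244.4]
eef_rot: [1.0, -0.013, -0.003, 0.002]
wrist_force: [-0.1, 0.0, -0.3]
finger_gap: 85.3
t 11.00 grasp [665.1 -74.9  89.4] phi -1.5 tilt [-0.006 -0.003] gap 85.3 F [-0.1  0.  -0.3]
shift cm at phi -1.0: -0.19 -0.69 4.94  yaw -0.5
q [ 0.07  0.66 -0.07  1.61  0.06  0.88 -1.61]
```

```bash
python3 -m inch '-0.2 -0.6 2 -0.5 0; 0 0 2 0 0; 0 0 1 0 0; 0 0 0 0 0; 0 0 0 0 0'; python3 go.py 662.5 -68.5 42 -1
```

```text
clock: 11.62
tcp_pos: [665.9, -70.2, 197.4]
eef_rot: [1.0, -0.009, 0.001, 0.002]
wrist_force: [0.7, 0.1, -0.5]
finger_gap: 85.4
t 11.62 grasp [666.1 -70.9  42.4] phi -1.1 tilt [ 0.001 -0.004] gap 85.4 F [ 0.7  0.1 -0.5]
shift cm at phi -1.0: -0.36 -0.23 0.04  yaw -0.1
q [ 0.07  0.72 -0.06  1.64  0.07  0.79 -1.62]
```

```bash
python3 -m inch '0 0 0 0 0.8; 0 0 0 0 0.8; 0 0 0 0 0.8; 0 0 0 0 0.8; 0 0 0 0 0.8; 0 0 -4 0 0.8; 0 0 -5 0 0.8; 0 0 -4 0 0.8; 0 0 -3 10.2 0.8; 0 0 0 0 0.8' 40; python3 go.py 502.5 -277.7 200 -11.3
```

```text
clock: 12.88
tcp_pos: [665.2, -69.8, 361.5]
eef_rot: [0.995, -0.1, -0.0, 0.002]
wrist_force: [0.2, 0.3, -2.5]
finger_gap: 44.4
t 12.88 grasp [665.1 -70.4 206.5] phi -11.5 tilt [-0.001 -0.004] gap 44.4 F [ 0.2  0.3 -2.5]
shift cm at phi -11.3: -11.88 23.51 0.65  yaw -0.2
q [ 0.04  0.54 -0.02  1.51  0.02  1.1  -1.76]
```

```bash
python3 -m inch '-2 4 0 0 0.8; -2 4 0 0 0.8; -2 4 0 0 0.8; -2 4 0 0 0.8; -2 3.8 0 0 0.8; -1.4 2.6 0 0 0.8; 0 0 0 0 0.8; 0 0 0 0 0.8; 0 0 0 0 0.8'; python3 go.py 502.5 -277.7 150 -11.3
```

```text
clock: 14.0
tcp_pos: [503.0, -270.7, 350.2]
eef_rot: [0.996, -0.087, -0.008, 0.0]
wrist_force: [-0.1, 0.3, -2.2]
finger_gap: 44.5
t 14.00 grasp [ 500.4 -270.6  195.2] phi -9.9 tilt [-0.017  0.001] gap 44.5 F [-0.1  0.3 -2.2]
shift cm at phi -11.3: 0.34 0.66 4.52  yaw 1.4
q [ 0.4   0.4   0.    1.77  0.01  0.98 -1.35]
```

```bash
python3 -m inch '0.3 0.6 1.5 1.4 0.8; 0 0 2 0 0.8; 0 0 1.5 0 0.8; 0 0 0 0 0.8; 0 0 0 0 0.8; 0 0 0 0 0.8'; python3 go.py 502.5 -277.7 131 -11.3
```

```text
clock: 14.75
tcp_pos: [506.3, -275.7, 296.3]
eef_rot: [0.995, -0.098, -0.008, 0.0]
wrist_force: [0.5, 1.1, -2.1]
finger_gap: 44.9
t 14.75 grasp [ 503.7 -275.5  141.4] phi -11.3 tilt [-0.017  0.001] gap 44.9 F [ 0.5  1.1 -2.1]
shift cm at phi -11.3: -0.08 0.24 1.04  yaw 0.0
q [ 0.4   0.47  0.01  1.81  0.    0.87 -1.36]
```

```bash
python3 -m inch '0 0.2 0.6 0 0.8; 0 0 0.4 0 0.8; 0 0 0 0 0.8; 0 0 0 0 0.8' 20; python3 go.py 502.5 -277.7 129 -11.3;python3 -m inch '0 0 0.3 0 0.8; 0 0 0 0 0.8; 0 0 0 0 0.8'; python3 go.py 502.5 -277.7 129 -11.3
python3 - <<'E'
from h import *
cv2.imwrite('pics/s6.png',cv2.resize(env.camera("side")[260:420,260:480,::-1],None,fx=3,fy=3))
E
```

```text
clock: 15.25
tcp_pos: [505.9, -278.0, 286.6]
eef_rot: [0.995, -0.098, -0.007, 0.001]
wrist_force: [-0.4, -0.7, -1.8]
finger_gap: 44.2
t 15.25 grasp [ 503.6 -278.   131.6] phi -11.3 tilt [-0.015  0.   ] gap 44.2 F [-0.4 -0.7 -1.8]
shift cm at phi -11.3: -0.11 -0.01 0.26  yaw 0.0
q [ 0.4   0.48  0.01  1.82  0.    0.85 -1.36]
clock: 15.62
tcp_pos: [507.3, -278.4, 285.4]
eef_rot: [0.995, -0.098, -0.005, 0.001]
wrist_force: [0.0, -0.1, -2.0]
finger_gap: 44.4
t 15.62 grasp [ 505.7 -278.7  130.4] phi -11.3 tilt [-0.01  -0.002] gap 44.4 F [ 0.  -0.1 -2. ]
shift cm at phi -11.3: -0.33 -0.04 0.14  yaw 0.0
q [ 0.4   0.49  0.01  1.82  0.    0.84 -1.36]
```

View pics/s6.png

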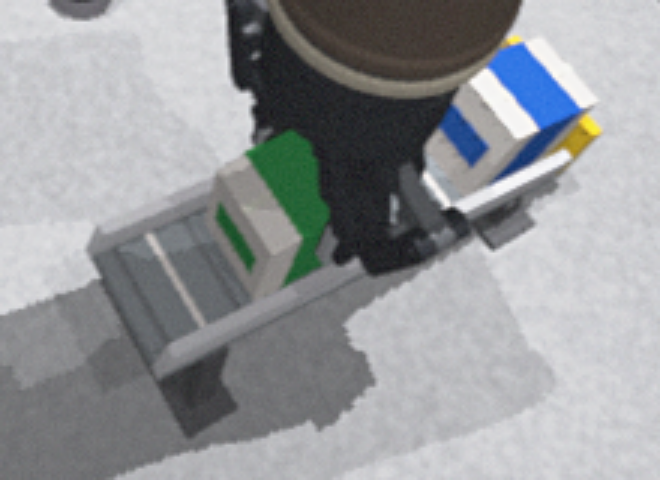

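```bash
python3 -m inch '0 0 0 0 0.3; 0 0 0 0 0.3; 0 0 0 0 0; 0 0 -2 0 0; 0 0 -4 0 0; 0 0 -4 0 0; 0 -3 -1 -5.5 0; 0 -6 0 -5.5 0; 0 -6 0 0 0; 0 -6 0 0 0; 0 -5 0 0 0; 0 0 0 0 0'; python3 go.py 558 72.5 120 0.1
python3 - <<'E'
from h import *
t=env.camera("top");cv2.imwrite('pics/t7.png',cv2.resize(t[150:340,220:480,::-1],None,fx=3,fy=3))
cv2.imwrite('pics/t7full.png',t[:,:,::-1])
cv2.imwrite('pics/s7.png',cv2.resize(env.camera("side")[260:420,260:480,::-1],None,fx=3,fy=3))
E
```

```text
clock: 17.18
tcp_pos: [517.8, -5.6, 395.3]
eef_rot: [1.0, 0.008, -0.007, -0.001]
wrist_force: [0.5, -0.8, -0.2]
finger_gap: 85.3
t 17.18 grasp [515.7  -5.5 240.3] phi 1.0 tilt [-0.014  0.001] gap 85.3 F [ 0.5 -0.8 -0.2]
shift cm at phi 0.1: 4.25 -7.79 12.03  yaw 0.9
q [ 0.03  0.28 -0.15  1.83  0.05  1.05 -1.69]
```

View pics/t7.png

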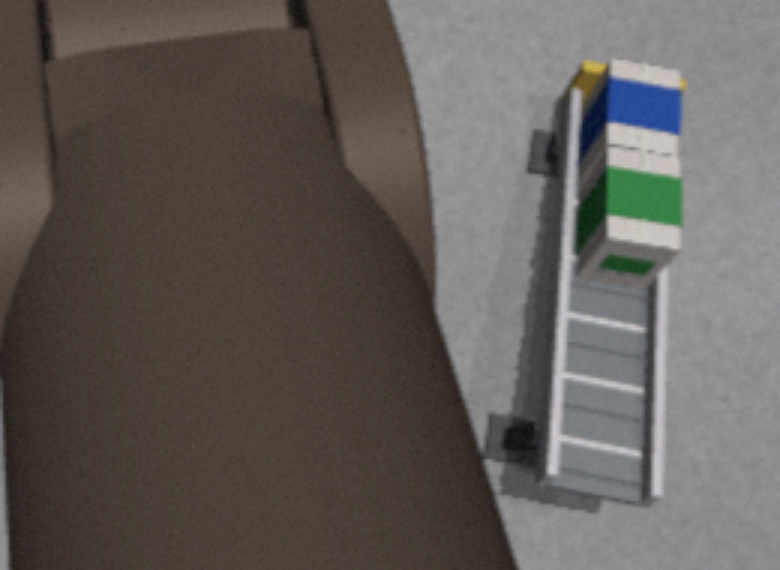

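View pics/s7.png

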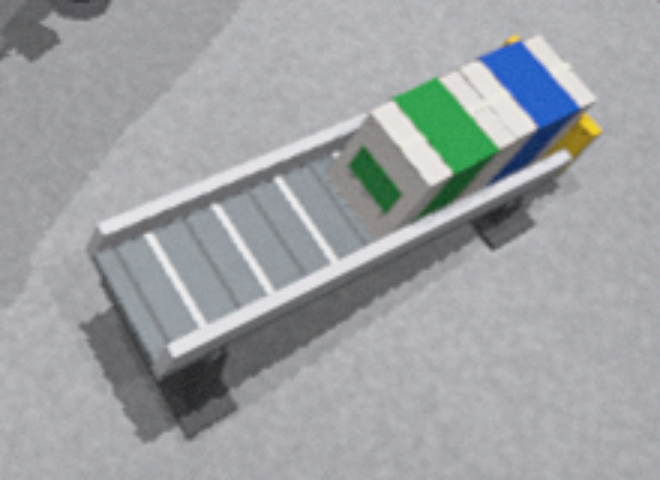

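```bash
python3 -m inch '2.1 -3.9 2 0.9 0; 2.1 -3.9 3 0 0; 0 0 3 0 0; 0 0 0 0 0; 0 0 0 0 0; 0 0 0 0 0'; python3 go.py 558 72.5 42 0.1
python3 - <<'E'
from h import *
cv2.imwrite('pics/w8.png',env.camera("wrist")[:,:,::-1])
E
```

```text
clock: 18.02
tcp_pos: [561.2, 62.1, 313.7]
eef_rot: [1.0, -0.008, -0.006, 0.002]
wrist_force: [0.1, -0.1, -0.3]
finger_gap: 85.4
t 18.02 grasp [559.4  61.4 158.7] phi -0.9 tilt [-0.012 -0.004] gap 85.4 F [ 0.1 -0.1 -0.3]
shift cm at phi 0.1: -0.14 -1.11 11.67  yaw -1.0
q [-0.09  0.44 -0.16  1.82  0.09  0.9  -1.87]
```

View pics/w8.png

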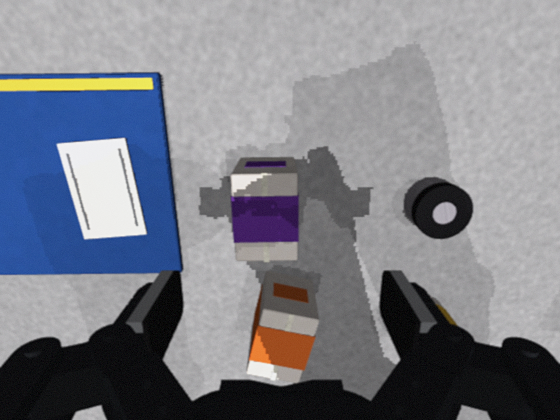

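```bash
python3 wr.py 57 143 10 126 138 10 147 235 10 85 240 10 231 174 60 298 174 60 297 262 60 233 262 60
python3 -m inch '-0.1 -1.1 2.5 -1 0; 0 0 3 0 0; 0 0 3 0 0; 0 0 2 0 0; 0 0 0 0 0; 0 0 0 0 0'; python3 go.py 557.7 72 40 0.1
```

```text
[[603.6 234.4  10. ]]
[[606.6 179.7  10. ]]
[[524.  174.9  10. ]]
[[520.3 229.   10. ]]
[[588.3  92.1  60. ]]
[[587.6  47.8  60. ]]
[[522.5  48.5  60. ]]
[[523.3  94.7  60. ]]
clock: 18.82
tcp_pos: [562.5, 71.2, 213.2]
eef_rot: [1.0, -0.0, 0.001, 0.001]
wrist_force: [0.3, 0.1, 0.2]
finger_gap: 85.2
t 18.82 grasp [562.7  70.9  58.2] phi -0.0 tilt [ 0.001 -0.003] gap 85.2 F [0.3 0.1 0.2]
shift cm at phi 0.1: -0.50 -0.12 1.82  yaw -0.1
q [-0.12  0.57 -0.14  1.9   0.13  0.68 -1.91]
```

```bash
python3 -m inch '-0.6 -0.1 1.7 0 0; 0 0 0 0 0; 0 0 0 0 0; 0 0 0 0 0.8; 0 0 0 0 0.8; 0 0 0 0 0.8; 0 0 0 0 0.8; 0 0 0 0 0.8' 40; python3 go.py 557.7 72 40 0.1
```

```text
clock: 19.82
tcp_pos: [559.3, 72.2, 201.8]
eef_rot: [1.0, -0.001, 0.005, 0.001]
wrist_force: [-0.3, -0.3, 0.5]
finger_gap: 44.8
t 19.82 grasp [560.9  72.   46.8] phi -0.1 tilt [ 0.01  -0.001] gap 44.8 F [-0.3 -0.3  0.5]
shift cm at phi 0.1: -0.32 -0.00 0.68  yaw -0.2
q [-0.12  0.59 -0.14  1.92  0.13  0.64 -1.92]
```

```bash
python3 -m inch '0 0 -3 0 0.8; 0 0 -3 0 0.8; 0 -3 0 -3.9 0.8; 0.3 -4 0 0 0.8; 0.3 -4 0 0 0.8; 0.2 -2.5 0 0 0.8; 0 0 0 0 0.8; 0 0 0 0 0.8'; python3 go.py 569.3 206.3 57 3.8
```

```text
clock: 20.82
tcp_pos: [559.2, 209.5, 261.8]
eef_rot: [0.999, 0.033, 0.003, 0.002]
wrist_force: [0.5, 0.2, -0.7]
finger_gap: 44.3
t 20.82 grasp [560.3 209.1 106.8] phi 3.8 tilt [ 0.007 -0.003] gap 44.3 F [ 0.5  0.2 -0.7]
shift cm at phi 3.8: 0.88 0.34 4.98  yaw -0.0
q [-0.33  0.55 -0.17  1.79  0.13  0.81 -2.07]
```

```bash
python3 -m inch '0.9 0.3 1 0 0.8; 0 0 1.5 0 0.8; 0 0 1 0 0.8; 0 0 0 0 0.8; 0 0 0 0 0.8; 0 0 0 0 0.8'; python3 go.py 569.3 206.3 57 3.8
python3 - <<'E'
from h import *
cv2.imwrite('pics/s9.png',cv2.resize(env.camera("side")[100:260,140:340,::-1],None,fx=3.5,fy=3.5))
cv2.imwrite('pics/w9.png',env.camera("wrist")[:,:,::-1])
E
```

```text
clock: 21.58
tcp_pos: [569.7, 203.1, 223.4]
eef_rot: [1.0, 0.031, 0.002, 0.003]
wrist_force: [0.2, 0.7, -0.9]
finger_gap: 44.5
t 21.57 grasp [570.4 202.2  68.4] phi 3.5 tilt [ 0.005 -0.005] gap 44.5 F [ 0.2  0.7 -0.9]
shift cm at phi 3.8: -0.09 -0.41 1.14  yaw -0.3
q [-0.32  0.61 -0.16  1.8   0.14  0.75 -2.07]
```

View pics/s9.png

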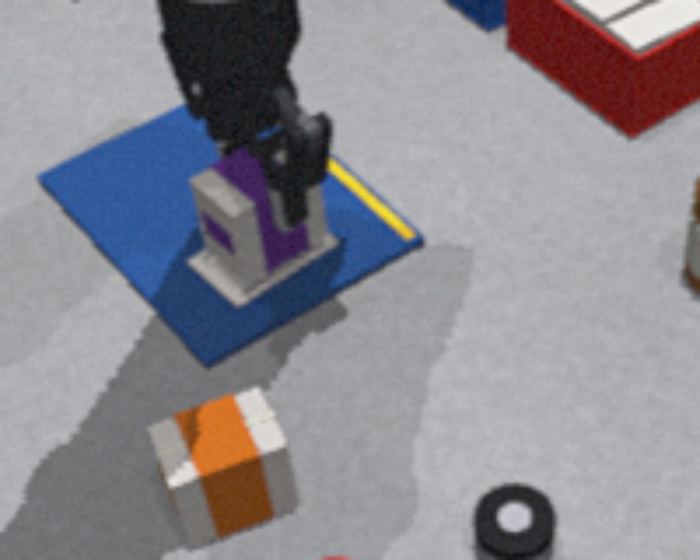

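View pics/w9.png

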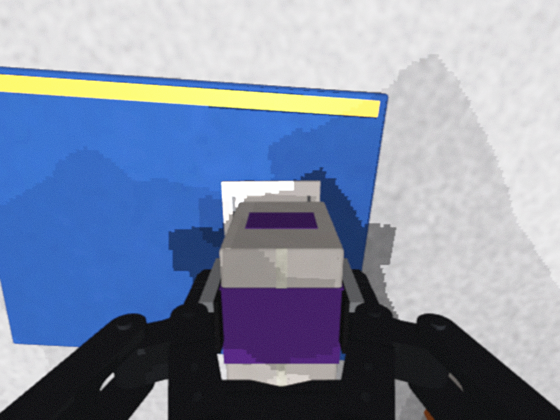

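```bash
python3 wr.py 221 181 10 321 181 10; python3 - <<'E'
import cv2
im=cv2.imread('pics/w9.png')
cv2.imwrite('pics/w9z.png',cv2.resize(im[165:285,200:365],None,fx=4,fy=4,interpolation=cv2.INTER_CUBIC))
E
```

```text
[[603.4 235.3  10. ]]
[[606.6 180.8  10. ]]
```

View pics/w9z.png

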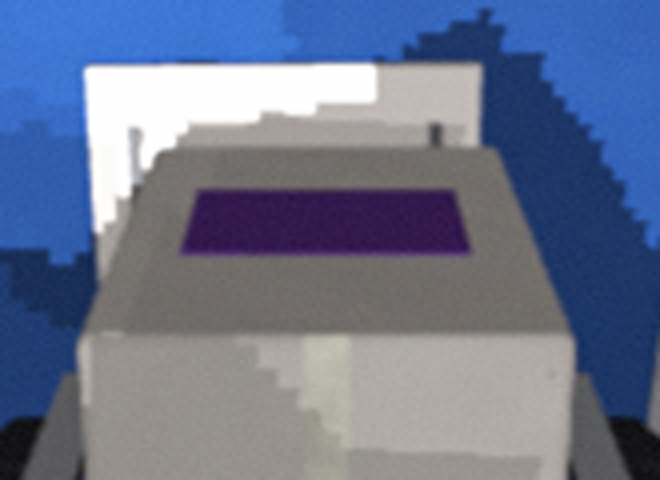

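```bash
python3 wr.py 241.2 201.8 21.6 324.2 201.8 21.6  220 248.5 81.6 343 248.5 81.6
```

```text
[[595.8 222.9  21.6]]
[[598.4 179.7  21.6]]
[[597.  224.1  81.6]]
[[599.5 180.7  81.6]]
```

```bash
python3 -m inch '-0.1 -0.5 0 0 0.8; 0 0 0 0 0.8; 0 0 0.7 0 0.8; 0 0 0 0 0.8; 0 0 0 0 0.8'; python3 go.py 569.3 207.2 57 3.6
```

```text
clock: 22.3
tcp_pos: [568.3, 208.8, 216.4]
eef_rot: [1.0, 0.031, 0.003, 0.002]
wrist_force: [-0.5, -0.4, -0.7]
finger_gap: 44.7
t 22.30 grasp [569.3 208.   61.4] phi 3.6 tilt [ 0.006 -0.005] gap 44.7 F [-0.5 -0.4 -0.7]
shift cm at phi 3.6: -0.00 0.08 0.44  yaw -0.0
q [-0.33  0.62 -0.16  1.8   0.15  0.73 -2.08]
```

```bash
python3 -m inch '0 0 0.4 0 0.8; 0 0 0 0 0.8; 0 0 0 0 0.8'; python3 go.py 569.3 207.2 57 3.6;python3 -m inch '0 0 0.2 0 0.8; 0 0 0 0 0.8; 0 0 0 0 0.8'; python3 go.py 569.3 207.2 57 3.6
python3 - <<'E'
from h import *
cv2.imwrite('pics/s10.png',cv2.resize(env.camera("side")[140:230,160:270,::-1],None,fx=6,fy=6))
E
```

```text
clock: 22.68
tcp_pos: [568.5, 208.6, 212.1]
eef_rot: [1.0, 0.031, 0.003, 0.002]
wrist_force: [-0.8, -0.3, -1.3]
finger_gap: 44.2
t 22.68 grasp [569.5 207.9  57.2] phi 3.5 tilt [ 0.006 -0.005] gap 44.2 F [-0.8 -0.3 -1.3]
shift cm at phi 3.6: -0.02 0.07 0.02  yaw -0.1
q [-0.33  0.62 -0.16  1.8   0.15  0.73 -2.08]
clock: 23.05
tcp_pos: [568.6, 208.7, 212.4]
eef_rot: [1.0, 0.031, 0.004, 0.002]
wrist_force: [1.2, -1.0, -2.6]
finger_gap: 44.4
t 23.05 grasp [569.7 208.   57.4] phi 3.5 tilt [ 0.007 -0.004] gap 44.4 F [ 1.2 -1.  -2.6]
shift cm at phi 3.6: -0.05 0.08 0.04  yaw -0.1
q [-0.33  0.62 -0.16  1.8   0.15  0.73 -2.08]
```

View pics/s10.png

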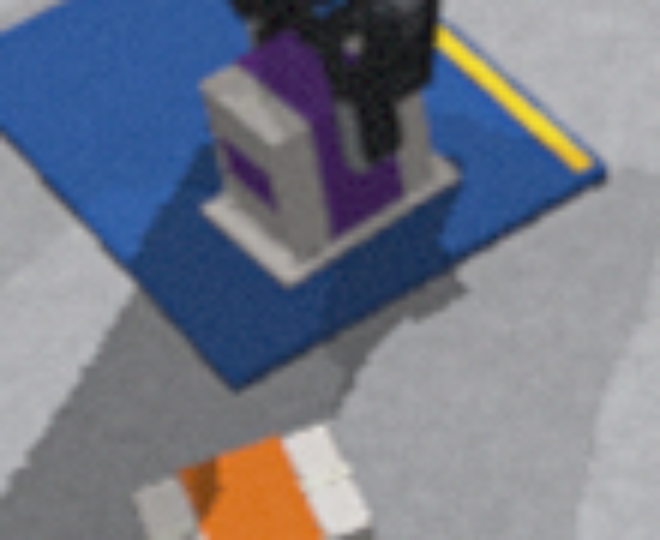

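```bash
python3 -m inch '0 0 0 0 0.3; 0 0 0 0 0; 0 0 0 0 0; 0 0 -3 0 0; 0 0 -5 0 0; 0 0 -3 0 0; -0.6 4.5 0 0 0; -0.7 4.5 0 0 0; -0.7 4.5 0 0 0; -0.7 4.5 0 0 0; -0.7 4.5 0 0 0; -0.5 3.5 0 0 0; 0 0 0 0 0; 0 0 0 0 0'; python3 go.py 547.5 -65.5 60 3.5
python3 - <<'E'
from h import *
t=env.camera("top");cv2.imwrite('pics/t11f.png',t[:,:,::-1]);cv2.imwrite('pics/t11.png',cv2.resize(t[185:285,80:210,::-1],None,fx=5,fy=5,interpolation=cv2.INTER_CUBIC))
cv2.imwrite('pics/s11.png',cv2.resize(env.camera("side")[100:230,140:290,::-1],None,fx=4,fy=4,interpolation=cv2.INTER_CUBIC))
cv2.imwrite('pics/w11.png',env.camera("wrist")[:,:,::-1])
E
```

```text
clock: 24.85
tcp_pos: [544.6, -59.4, 326.7]
eef_rot: [0.999, 0.032, 0.005, 0.002]
wrist_force: [-0.3, -0.4, 0.5]
finger_gap: 85.4
t 24.85 grasp [546.  -60.  171.7] phi 3.6 tilt [ 0.009 -0.004] gap 85.4 F [-0.3 -0.4  0.5]
shift cm at phi 3.5: 0.11 0.56 11.17  yaw 0.1
q [ 0.12  0.39 -0.14  1.85  0.08  0.89 -1.57]
```

View pics/t11.png

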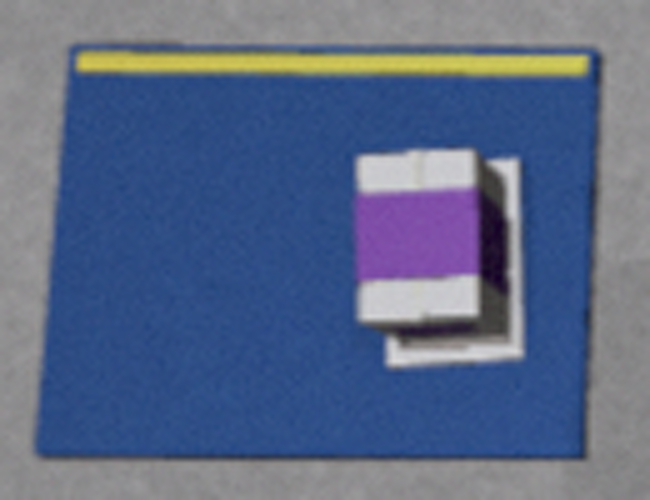

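View pics/s11.png

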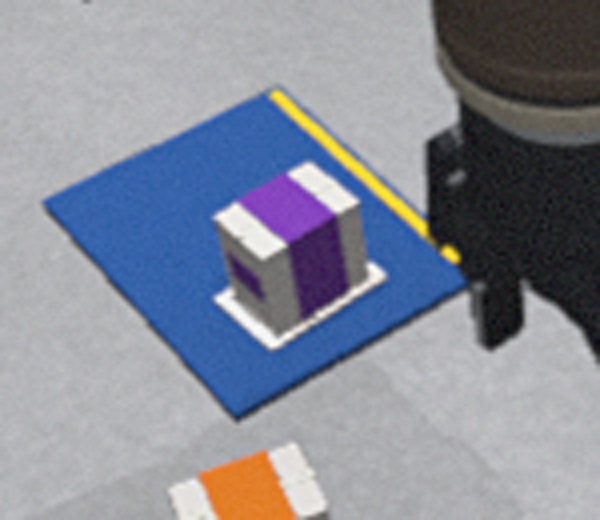

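View pics/w11.png

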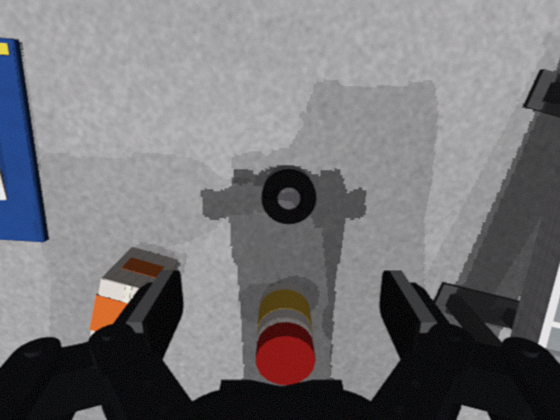

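```bash
python3 wr.py 289 195 30; python3 - <<'E'
from meas import *
im=cv2.imread('pics/t11f.png')[:,:,::-1].copy()
print(cartons(im,z=70,names=["purple"]))
zz=lambda p,f,o:[((x+.5)/f-.5+o[0],(y+.5)/f-.5+o[1]) for x,y in p]
q=[(357,157),(476,149),(482,318),(358,324)]
X=ray("top",zz(q,5,(80,185)),70);print(X.round(1).tolist(),X.mean(0))
# side: top face corners & pad corners
q=[(214,218),(311,162),(360,200),(281,259)]
X=ray("side",zz(q,4,(140,100)),70);print('side',X.round(1).tolist(),X.mean(0))
q=[(213,298),(272,350),(387,274)]
X=ray("side",zz(q,4,(140,100)),10);print('side pad',X.round(1).tolist(),(X[0]+X[2])/2)
E
```

```text
[[550.  -67.8  30. ]]
{'purple': [(566.8, 207.8, 64, 46, 3.2, 'band', array([566.8, 207.4]), np.int32(413))]}
[[596.8, 232.4, 70.0], [600.0, 187.0, 70.0], [534.7, 181.8, 70.0], [532.4, 228.4, 70.0]] [565.95827313 207.4067595   70.        ]
side [[530.9, 226.6, 70.0], [596.2, 230.6, 70.0], [599.3, 187.6, 70.0], [541.3, 177.0, 70.0]] [566.94024609 205.44208316  70.        ]
side pad [[521.1, 232.4, 10.0], [525.0, 177.2, 10.0], [607.9, 184.4, 10.0]] [564.5221356  208.38008521  10.        ]
```

```bash
python3 -m inch '0.2 0.6 3 0 0; 0 0 3 0 0; 0 0 3 0 0; 0 0 2 0 0; 0 0 0 0 0; 0 0 0 0 0'; python3 go.py 548.5 -66.5 22 3.5
```

```text
clock: 25.75
tcp_pos: [550.2, -58.4, 215.1]
eef_rot: [0.999, 0.038, 0.006, 0.001]
wrist_force: [0.2, 0.6, -0.6]
finger_gap: 85.4
t 25.75 grasp [552.2 -58.6  60.1] phi 4.3 tilt [ 0.013 -0.001] gap 85.4 F [ 0.2  0.6 -0.6]
shift cm at phi 3.5: -0.42 0.77 3.81  yaw 0.8
q [ 0.1   0.55 -0.13  1.94  0.11  0.65 -1.59]
```

```bash
python3 -m inch '-0.4 0.75 1 0.8 0; 0 0 1.5 0 0; 0 0 1.2 0 0; 0 0 0 0 0; 0 0 0 0 0; 0 0 0 0 0'; python3 go.py 548.5 -66.5 22 3.5
```

```text
clock: 26.5
tcp_pos: [547.8, -66.7, 177.2]
eef_rot: [1.0, 0.03, 0.008, 0.001]
wrist_force: [0.4, 0.8, -0.2]
finger_gap: 85.2
t 26.50 grasp [550.2 -66.9  22.2] phi 3.5 tilt [ 0.015 -0.001] gap 85.2 F [ 0.4  0.8 -0.2]
shift cm at phi 3.5: -0.17 -0.05 0.02  yaw -0.0
q [ 0.11  0.61 -0.11  1.96  0.12  0.56 -1.6 ]
```

```bash
python3 -m inch '0 0 0 0 0.8; 0 0 0 0 0.8; 0 0 0 0 0.8; 0 0 0 0 0.8; 0 0 0 0 0.8; 0 0 -3 0 0.8; 0 0 -5 0 0.8; 0 0 -5 0 0.8; 0.3 -4 -2 0 0.8; 0.6 -4.5 0 0 0.8; 0.6 -4.5 0 0 0.8; 0.6 -4.5 0 0 0.8; 0.6 -4.5 0 0 0.8; 0.5 -3.8 0 0 0.8; 0 0 0 0 0.8; 0 0 0 0 0.8' 40; python3 go.py 566 207.5 130 3.5
python3 - <<'E'
from h import *
cv2.imwrite('pics/w12.png',env.camera("wrist")[:,:,::-1])
E
```

```text
clock: 28.5
tcp_pos: [562.4, 199.5, 331.8]
eef_rot: [1.0, 0.028, 0.008, 0.001]
wrist_force: [0.3, -0.1, 0.0]
finger_gap: 42.8
t 28.50 grasp [564.8 199.2 176.9] phi 3.3 tilt [ 0.016 -0.001] gap 42.8 F [ 0.3 -0.1  0. ]
shift cm at phi 3.5: 0.17 -0.82 4.69  yaw -0.2
q [-0.3   0.46 -0.19  1.73  0.11  0.95 -2.05]
```

View pics/w12.png

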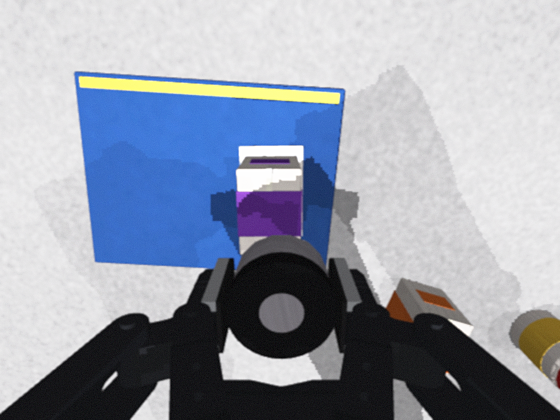

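```bash
python3 wr.py 282 313 184.7 237 191 70 302 191 70 302 236 70 237 236 70; python3 - <<'E'
from h import *
im=cv2.imread('pics/w12.png')
cv2.imwrite('pics/w12z.png',cv2.resize(im[140:380,210:350],None,fx=2.5,fy=2.5,interpolation=cv2.INTER_CUBIC))
E
```

```text
[[562.  197.4 184.7]]
[[579.9 229.3  70. ]]
[[582.4 184.   70. ]]
[[548.7 181.5  70. ]]
[[546.1 228.7  70. ]]
```

View pics/w12z.png

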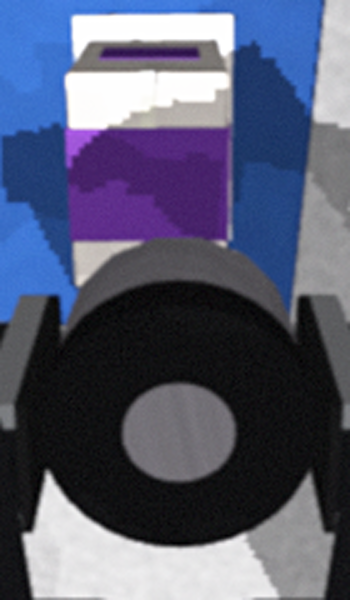

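```bash
python3 -m inch '0.35 -0.85 2 0 0.8; 0 0 2.5 0 0.8; 0 0 1.5 0 0.8; 0 0 0 0 0.8; 0 0 0 0 0.8; 0 0 0 0 0.8'; python3 go.py 567.8 207.8 92 3.3
```

```text
clock: 29.3
tcp_pos: [567.3, 205.8, 268.0]
eef_rot: [1.0, 0.026, 0.008, 0.001]
wrist_force: [0.6, 0.1, -1.2]
finger_gap: 42.5
t 29.30 grasp [569.7 205.5 113. ] phi 3.0 tilt [ 0.016 -0.002] gap 42.5 F [ 0.6  0.1 -1.2]
shift cm at phi 3.3: -0.18 -0.24 2.10  yaw -0.3
q [-0.32  0.55 -0.18  1.77  0.14  0.82 -2.08]
```

```bash
python3 -m inch '-0.2 -0.25 1 0 0.8; 0 0 0.8 0 0.8; 0 0 0 0 0.8; 0 0 0 0 0.8; 0 0 0 0 0.8'; python3 go.py 567.8 207.8 92 3.3
python3 - <<'E'
from h import *
cv2.imwrite('pics/s13.png',cv2.resize(env.camera("side")[100:230,140:290,::-1],None,fx=4,fy=4,interpolation=cv2.INTER_CUBIC))
cv2.imwrite('pics/w13.png',env.camera("wrist")[:,:,::-1])
E
```

```text
clock: 29.92
tcp_pos: [565.6, 208.7, 249.7]
eef_rot: [1.0, 0.026, 0.009, 0.001]
wrist_force: [-0.7, -1.2, -0.5]
finger_gap: 42.8
t 29.93 grasp [568.3 208.5  94.7] phi 3.0 tilt [ 0.017 -0.001] gap 42.8 F [-0.7 -1.2 -0.5]
shift cm at phi 3.3: -0.05 0.06 0.27  yaw -0.3
q [-0.32  0.57 -0.17  1.79  0.14  0.78 -2.09]
```

View pics/s13.png

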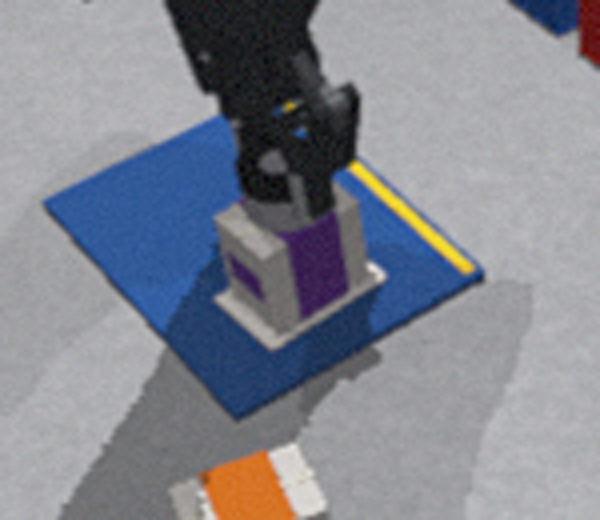

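View pics/w13.png

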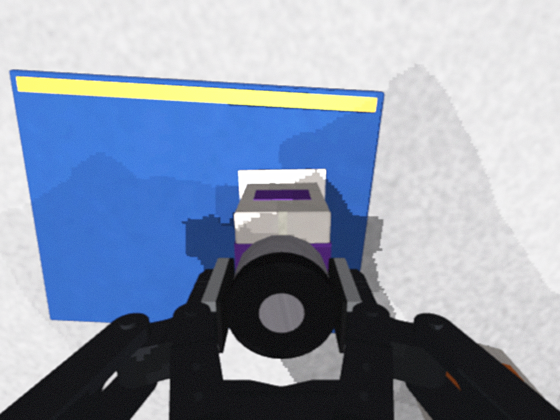

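```bash
python3 wr.py 282 313 102.5 234 211 70 331 211 70; python3 -m inch '0 0 0.3 0 0.8; 0 0 0 0 0.8; 0 0 0 0 0.8'; python3 go.py 567.8 207.8 92 3.3
```

```text
[[565.6 206.5 102.5]]
[[596.2 229.9  70. ]]
[[598.5 185.5  70. ]]
clock: 30.4
tcp_pos: [566.1, 208.9, 248.3]
eef_rot: [1.0, 0.026, 0.01, 0.0]
wrist_force: [-0.6, 1.0, -1.1]
finger_gap: 42.9
t 30.40 grasp [569.1 208.8  93.3] phi 3.0 tilt [ 0.019 -0.   ] gap 42.9 F [-0.6  1.  -1.1]
shift cm at phi 3.3: -0.13 0.09 0.13  yaw -0.3
q [-0.33  0.57 -0.17  1.79  0.14  0.78 -2.09]
```

```bash
python3 -m inch '-0.15 0.05 0.15 0 0.8; 0 0 0 0 0.8; 0 0 0 0 0.8'; python3 go.py 567.8 207.8 92 3.3;
```

```text
clock: 30.78
tcp_pos: [565.7, 208.6, 248.2]
eef_rot: [1.0, 0.026, 0.012, -0.0]
wrist_force: [1.0, 0.1, -0.1]
finger_gap: 42.7
t 30.77 grasp [569.3 208.8  93.2] phi 3.0 tilt [0.023 0.001] gap 42.7 F [ 1.   0.1 -0.1]
shift cm at phi 3.3: -0.15 0.09 0.12  yaw -0.3
q [-0.33  0.57 -0.17  1.79  0.15  0.77 -2.09]
```

```bash
python3 -m inch '0 0 0.25 0 0.8; 0 0 0 0 0.8; 0 0 0 0 0.8'; python3 go.py 567.8 207.8 92 3.3;
```

```text
clock: 31.15
tcp_pos: [565.7, 208.7, 248.2]
eef_rot: [1.0, 0.026, 0.012, -0.0]
wrist_force: [0.7, -0.2, 0.1]
finger_gap: 43.1
t 31.15 grasp [569.4 208.9  93.3] phi 2.9 tilt [0.024 0.001] gap 43.1 F [ 0.7 -0.2  0.1]
shift cm at phi 3.3: -0.17 0.10 0.13  yaw -0.4
q [-0.33  0.57 -0.17  1.79  0.15  0.77 -2.09]
```

```bash
python3 -m inch '0 0 0 0 0.55; 0 0 0 0 0.4; 0 0 0 0 0; 0 0 0 0 0; 0 0 -2 0 0; 0 0 -4 0 0; 0 0 -4 0 0; -2.4 4.3 -2 0 0; -2.7 4.6 0 0 0; -2.7 4.6 0 0 0; -2.7 4.6 0 0 0; -2.7 4.6 0 0 0; -2.2 4 0 0 0; 0 0 0 0 0; 0 0 0 0 0'; python3 go.py 432.3 -70 120 3
python3 - <<'E'
from h import *
t=env.camera("top");cv2.imwrite('pics/t14f.png',t[:,:,::-1]);cv2.imwrite('pics/t14.png',cv2.resize(t[185:285,80:210,::-1],None,fx=5,fy=5,interpolation=cv2.INTER_CUBIC))
cv2.imwrite('pics/s14.png',cv2.resize(env.camera("side")[100:230,140:290,::-1],None,fx=4,fy=4,interpolation=cv2.INTER_CUBIC))
cv2.imwrite('pics/w14.png',env.camera("wrist")[:,:,::-1])
E
```

```text
clock: 33.02
tcp_pos: [418.2, -73.3, 367.2]
eef_rot: [1.0, 0.026, 0.012, 0.0]
wrist_force: [1.4, -1.0, 0.2]
finger_gap: 85.0
t 33.02 grasp [422.1 -73.3 212.3] phi 2.9 tilt [0.025 0.001] gap 85.0 F [ 1.4 -1.   0.2]
shift cm at phi 3.0: 1.04 -0.27 9.23  yaw -0.1
q [ 0.15  0.15 -0.11  2.09  0.02  0.88 -1.49]
```

View pics/t14.png

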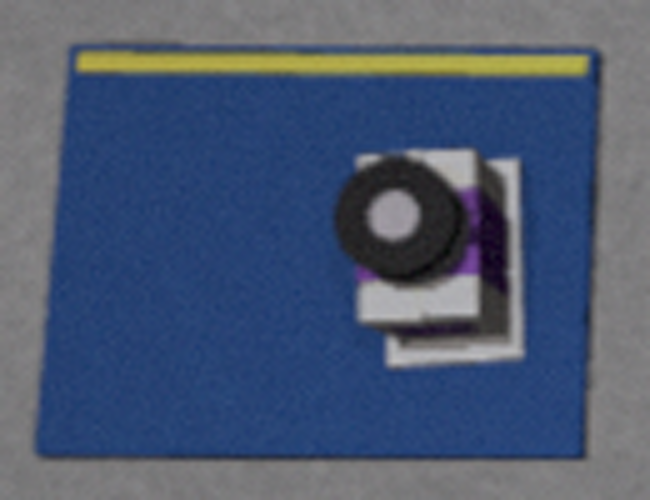

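View pics/s14.png

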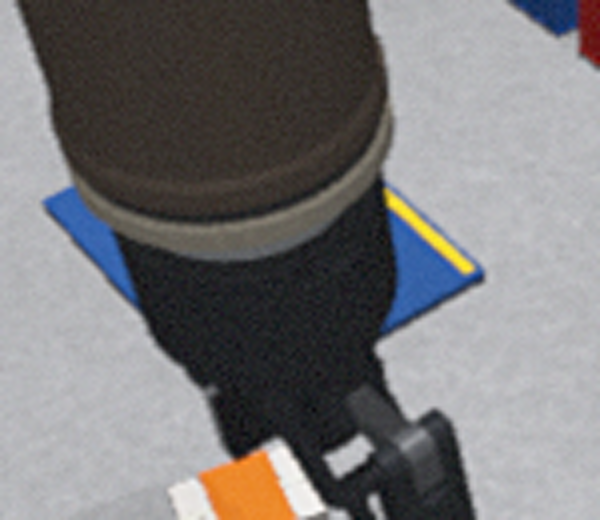

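View pics/w14.png

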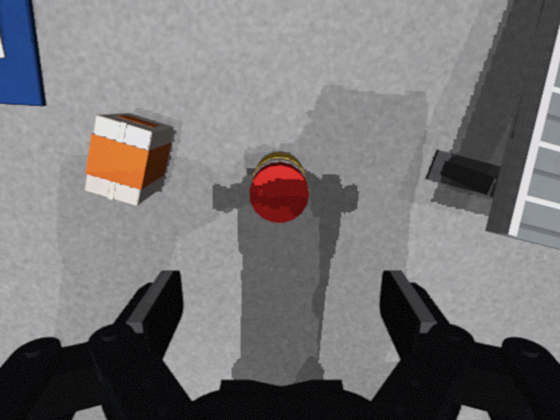

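```bash
python3 wr.py 279 193 80; python3 - <<'E'
from h import *
print(ray("top",((394.5/5-.5+80.,216.5/5-.5+185)),100))
E
```

```text
[[432.  -72.2  80. ]]
[[568.32360038 209.3229665  100.        ]]
```

```bash
python3 -m inch '0 0 0 -10 0; 0 0 0 -10 0; 0 0 0 -10 0; 0 0 0 -10 0; 0 0 0 -10 0; 0 0 0 -10 0; 0 0 0 -10 0; 0 0 0 -10 0; 0 0 0 -10 0; 0 0 0 0 0'; python3 go.py 432.2 -71 120 93.5
```

```text
clock: 34.42
tcp_pos: [423.4, -62.5, 366.2]
eef_rot: [0.662, 0.749, 0.01, 0.007]
wrist_force: [0.4, -0.3, -0.2]
finger_gap: 85.3
t 34.42 grasp [427.1 -61.8 211.2] phi 97.1 tilt [0.024 0.005] gap 85.3 F [ 0.4 -0.3 -0.2]
shift cm at phi 93.5: -0.95 0.45 9.12  yaw 3.6
q [ 0.31  0.17 -0.32  2.07  0.07  0.89  0.07]
```

```bash
python3 -m inch '-0.95 0.4 0 3.6 0; 0 0 3 0 0; 0 0 3 0 0; 0 0 2 0 0; 0 0 0 0 0; 0 0 0 0 0'; python3 go.py 432.2 -71 50 93.5
```

```text
clock: 35.17
tcp_pos: [433.1, -68.2, 285.1]
eef_rot: [0.693, 0.721, 0.011, 0.008]
wrist_force: [0.5, -0.4, -0.6]
finger_gap: 85.3
t 35.17 grasp [437.2 -67.3 130.2] phi 92.2 tilt [0.026 0.006] gap 85.3 F [ 0.5 -0.4 -0.6]
shift cm at phi 93.5: -0.34 -0.52 8.02  yaw -1.3
q [ 0.28  0.31 -0.29  2.14  0.13  0.68 -0.06]
```

```bash
python3 -m inch '-0.35 -0.5 1 -1.3 0; 0 0 0 0 0; 0 0 3 0 0; 0 0 2.5 0 0; 0 0 1.2 0 0; 0 0 0 0 0; 0 0 0 0 0'; python3 go.py 432.2 -71 50 93.5
```

```text
clock: 36.05
tcp_pos: [432.0, -72.3, 209.3]
eef_rot: [0.686, 0.728, 0.013, 0.011]
wrist_force: [0.0, -0.1, 0.8]
finger_gap: 85.5
t 36.05 grasp [437.3 -71.6  54.4] phi 93.4 tilt [0.034 0.004] gap 85.5 F [ 0.  -0.1  0.8]
shift cm at phi 93.5: 0.09 -0.50 0.44  yaw -0.1
q [ 0.24  0.44 -0.24  2.22  0.21  0.47 -0.11]
```

```bash
python3 -m inch '0.05 -0.45 0.3 0 0; 0 0 0 0 0; 0 0 0 0 0; 0 0 0 0 0.8; 0 0 0 0 0.8; 0 0 0 0 0.8; 0 0 0 0 0.8; 0 0 0 0 0.8' 30; python3 go.py 432.2 -71 50 93.5
```

```text
clock: 37.05
tcp_pos: [427.5, -72.1, 208.0]
eef_rot: [0.686, 0.728, 0.014, 0.012]
wrist_force: [-0.5, 0.4, -0.3]
finger_gap: 47.1
t 37.05 grasp [433.1 -71.6  53.1] phi 93.4 tilt [0.036 0.003] gap 47.1 F [-0.5  0.4 -0.3]
shift cm at phi 93.5: 0.07 -0.08 0.31  yaw -0.1
q [ 0.24  0.43 -0.24  2.23  0.22  0.46 -0.11]
```

```bash
python3 -m inch '0 0 -3 0 0.8; 0 0 -5 0 0.8; 0 0 -5 0 0.8; 0 0 -3 0 0.8; 4.5 2 -1 0 0.8; 4.7 2.1 0 0 0.8; 4.7 2.1 0 0 0.8; 4.7 2.1 0 0 0.8; 4.7 2.1 0 0 0.8; 4.7 2.1 0 0 0.8; 3.5 1.6 0 0 0.8; 0 0 0 0 0.8; 0 0 0 0 0.8; 0 0 0 0 0.8'; python3 go.py 562.2 274.4 130 93.5
python3 - <<'E'
from h import *
cv2.imwrite('pics/w15.png',env.camera("wrist")[:,:,::-1])
cv2.imwrite('pics/t15.png',env.camera("top")[:,:,::-1])
E
```

```text
clock: 38.8
tcp_pos: [547.2, 256.6, 385.3]
eef_rot: [0.688, 0.725, 0.012, 0.011]
wrist_force: [0.5, -0.2, -0.4]
finger_gap: 47.1
t 38.80 grasp [552.2 256.9 230.4] phi 93.0 tilt [0.032 0.002] gap 47.1 F [ 0.5 -0.2 -0.4]
shift cm at phi 93.5: 1.69 1.11 10.04  yaw -0.5
q [-0.23  0.45 -0.43  1.64  0.23  1.08 -0.67]
```

View pics/w15.png

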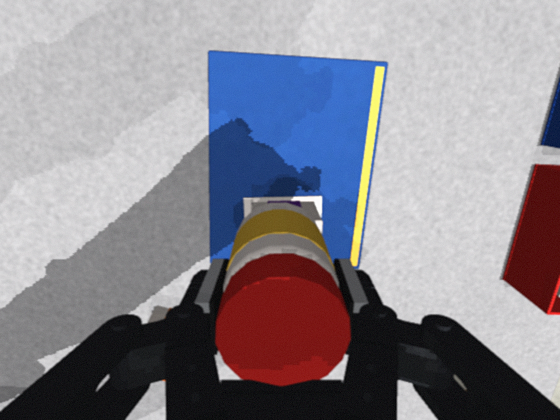

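View pics/t15.png

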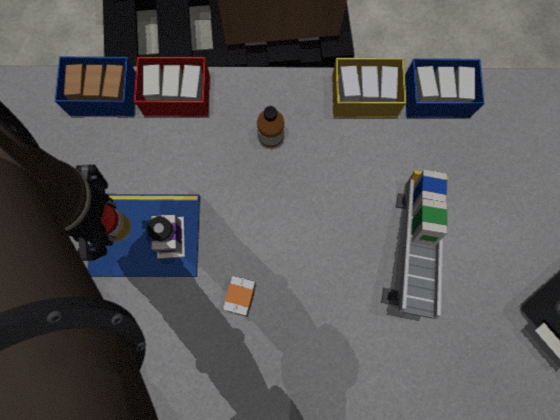

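```bash
python3 wr.py 283 319 257.3;  python3 -m inch '1.7 1.1 2 0 0.8; 0 0 3 0 0.8; 0 0 3 0 0.8; 0 0 1.5 0 0.8; 0 0 0 0 0.8; 0 0 0 0 0.8'; python3 go.py 562.2 274.4 70 93.5
python3 - <<'E'
from h import *
cv2.imwrite('pics/w16.png',env.camera("wrist")[:,:,::-1])
E
```

```text
[[551.7 263.5 257.3]]
clock: 39.65
tcp_pos: [562.5, 270.6, 291.8]
eef_rot: [0.691, 0.723, 0.014, 0.013]
wrist_force: [0.3, -0.3, -0.9]
finger_gap: 47.1
t 39.65 grasp [568.2 270.9 136.9] phi 92.6 tilt [0.037 0.002] gap 47.1 F [ 0.3 -0.3 -0.9]
shift cm at phi 93.5: 0.39 -0.58 6.69  yaw -0.9
q [-0.27  0.57 -0.4   1.69  0.29  0.91 -0.74]
```

View pics/w16.png

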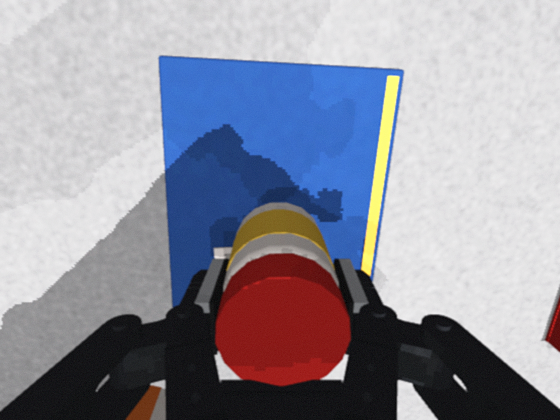

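```bash
python3 wr.py 283 331 163.9
```

```text
[[567.8 273.1 163.9]]
```

```bash
python3 -m inch '0.25 -0.75 1 -0.9 0.8; 0 0 2.5 0 0.8; 0 0 2 0 0.8; 0 0 1 0 0.8; 0 0 0 0 0.8; 0 0 0 0 0.8'; python3 go.py 562 273 61.5 93.5
```

```text
clock: 40.45
tcp_pos: [556.1, 274.8, 227.4]
eef_rot: [0.683, 0.73, 0.016, 0.013]
wrist_force: [-0.3, -0.4, -1.5]
finger_gap: 47.6
t 40.45 grasp [562.6 275.6  72.5] phi 93.7 tilt [0.042 0.006] gap 47.6 F [-0.3 -0.4 -1.5]
shift cm at phi 93.5: -0.26 -0.08 1.10  yaw 0.2
q [-0.3   0.64 -0.37  1.76  0.35  0.77 -0.78]
```

```bash
python3 -m inch '-0.2 -0.1 0.6 0 0.8; 0 0 0.3 0 0.8; 0 0 0 0 0.8; 0 0 0 0 0.8'; python3 go.py 562 273 61.5 93.5;  python3 - <<'E'
from h import *
cv2.imwrite('pics/s17.png',cv2.resize(env.camera("side")[100:230,140:290,::-1],None,fx=4,fy=4,interpolation=cv2.INTER_CUBIC))
E
```

```text
clock: 40.95
tcp_pos: [556.0, 272.8, 219.1]
eef_rot: [0.684, 0.73, 0.017, 0.014]
wrist_force: [0.2, -0.4, -0.1]
finger_gap: 46.9
t 40.95 grasp [562.9 273.8  64.3] phi 93.7 tilt [0.044 0.007] gap 46.9 F [ 0.2 -0.4 -0.1]
shift cm at phi 93.5: -0.07 -0.09 0.28  yaw 0.2
q [-0.3   0.65 -0.37  1.77  0.35  0.75 -0.78]
```

View pics/s17.png

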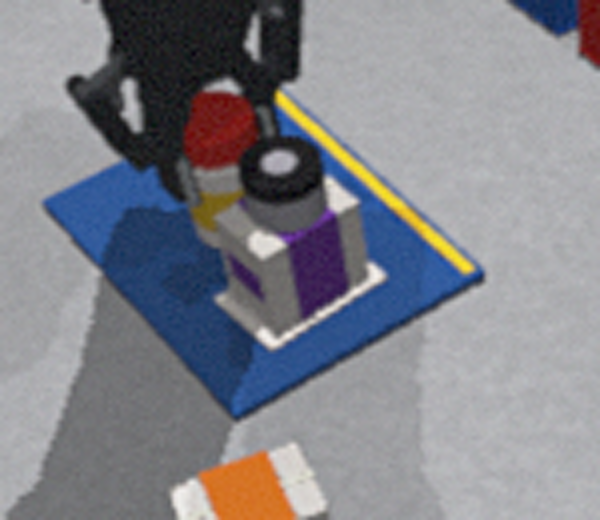

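```bash
python3 -m inch '0 -0.1 0.3 0 0.8; 0 0 0 0 0.8; 0 0 0 0 0.8'; python3 go.py 562 273 61.5 93.5; python3 -m inch '0 0 0.2 0 0.8; 0 0 0 0 0.8; 0 0 0 0 0.8'; python3 go.py 562 273 61.5 93.5
```

```text
clock: 41.38
tcp_pos: [555.3, 272.9, 216.2]
eef_rot: [0.684, 0.73, 0.018, 0.014]
wrist_force: [0.6, -1.1, -0.9]
finger_gap: 46.9
t 41.38 grasp [562.2 273.9  61.4] phi 93.7 tilt [0.045 0.007] gap 46.9 F [ 0.6 -1.1 -0.9]
shift cm at phi 93.5: -0.09 -0.02 -0.01  yaw 0.2
q [-0.3   0.65 -0.37  1.77  0.35  0.74 -0.79]
clock: 41.75
tcp_pos: [555.3, 273.2, 216.4]
eef_rot: [0.683, 0.73, 0.018, 0.014]
wrist_force: [-0.6, 0.1, -1.7]
finger_gap: 46.8
t 41.75 grasp [562.4 274.2  61.5] phi 93.7 tilt [0.046 0.007] gap 46.8 F [-0.6  0.1 -1.7]
shift cm at phi 93.5: -0.12 -0.04 0.00  yaw 0.2
q [-0.3   0.65 -0.37  1.77  0.36  0.74 -0.79]
```

```bash
python3 -m inch '0 0 0 0 0.5; 0 0 0 0 0.3; 0 0 0 0 0; 0 0 0 0 0; 0 0 -2 0 0; 0 0 -4 0 0; 0 0 -5 0 0; 0 0 -5 0 0; 0 -5 -2 0 0; 0 -5 0 0 0; -5 -2 0 0 0; -5 0 0 0 0; -5 0 0 0 0; -5 0 0 0 0; -5 0 0 0 0; -5 0 0 0 0; -5 0 0 0 0; -5 0 0 0 0; 0 0 0 0 0'; python3 go.py
python3 - <<'E'
from h import *
t=env.camera("top");cv2.imwrite('pics/t18f.png',t[:,:,::-1]);cv2.imwrite('pics/t18.png',cv2.resize(t[185:285,80:210,::-1],None,fx=5,fy=5,interpolation=cv2.INTER_CUBIC))
s=env.camera("side");cv2.imwrite('pics/s18f.png',s[:,:,::-1]);cv2.imwrite('pics/s18.png',cv2.resize(s[100:230,140:290,::-1],None,fx=4,fy=4,interpolation=cv2.INTER_CUBIC))
E
```

```text
clock: 44.12
tcp_pos: [448.5, -142.8, 413.4]
eef_rot: [0.68, 0.732, 0.029, 0.021]
wrist_force: [-0.2, 0.2, -0.7]
finger_gap: 85.2
t 44.12 grasp [ 459.4 -140.8  258.8] phi 94.3 tilt [0.07  0.013] gap 85.2 F [-0.2  0.2 -0.7]
```

View pics/t18f.png

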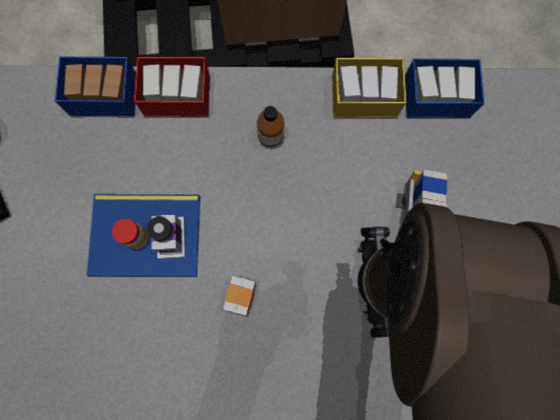

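View pics/t18.png

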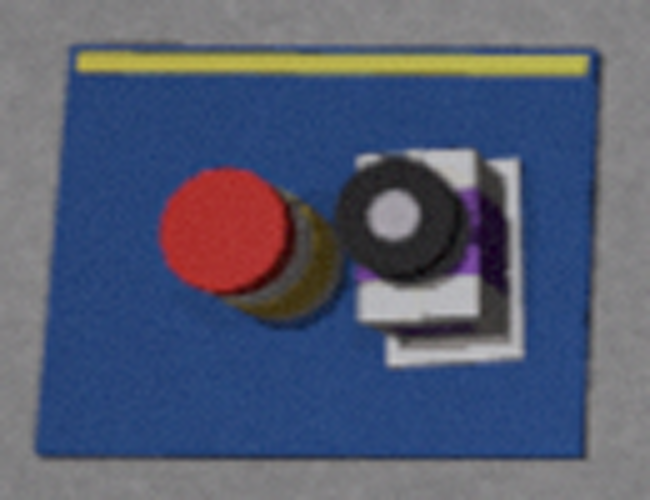

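View pics/s18f.png

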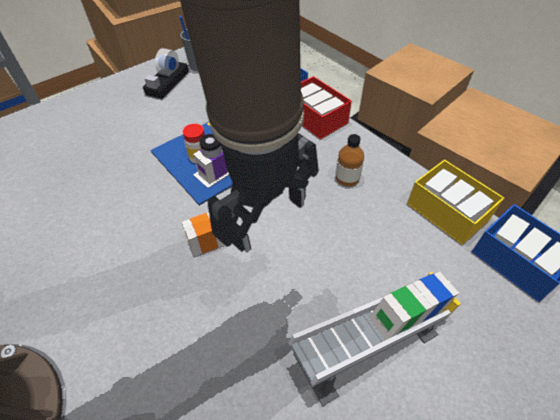

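View pics/s18.png

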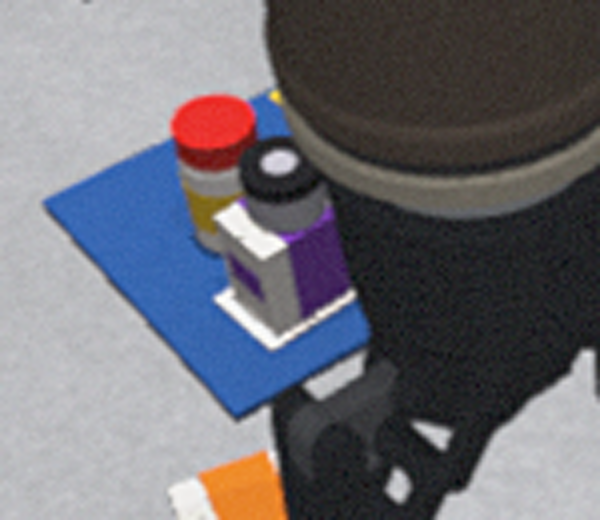

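```bash
python3 - <<'E'
from h import *
g=lambda x,y,f,o:((x+.5)/f-.5+o[0],(y+.5)/f-.5+o[1])
print('jar top',ray("top",g(224.5,230,5,(80,185)),88),'side',ray("side",g(213,124,4,(140,100)),88))
print('tin top',ray("top",g(394,216,5,(80,185)),100),'side',ray("side",g(281,161,4,(140,100)),100))
t=cv2.cvtColor(cv2.imread('pics/t18f.png'),cv2.COLOR_BGR2HSV)
m=(((t[...,0]<6)|(t[...,0]>174))&(t[...,1]>120)&(t[...,2]>110)).astype(np.uint8);m[:180]=0
c=max(cv2.findContours(m,0,1)[0],key=cv2.contourArea);p,r=cv2.minEnclosingCircle(c);print(ray("top",p,88))
E
```

```text
jar top [[565.10741939 275.10999327  88.        ]] side [[562.69890953 273.07390498  88.        ]]
tin top [[568.32360038 209.3229665  100.        ]] side [[568.41361981 210.30751895 100.        ]]
[[564.35121162 275.05909448  88.        ]]
```

```bash
python3 - <<'E'
from workcell import env
print(env.close_job())
E
```

```text
the job is handed in; nothing more can be done
None
```

The order is made up and handed in at about 44 s on the clock; no verdict came back.

- **Lane:** I let the blue carton go in the upper half, then the green one. The top and side pictures show blue down against the yellow stop and green resting against it.
- **Purple carton:** The top view puts its centre within about 0.5 mm of the pad's, with yaw about 3.5° against the pad's 3.5–4°. The side view gave a difference of 2–3 mm for the same centres.
- **Tin:** It stands flat on the carton. The wrist camera put it about 1–1.5 mm off centre just before release. The top view afterwards put it about 2–3 mm off, away from the robot and to the left, and the side view up to 5 mm. I took it as in the middle and did not move it again.
- **Jar:** It stands upright on the board to the left of the carton, about 67 mm between centres. That leaves a gap of roughly 20 mm, and it sits within about 2 mm of the middle of the long side.
- **Left alone:** The orange carton and the amber bottle were never touched, and both still stand in the last pictures.

The tool picked up a slow tilt during the moves, up to about 2.6° when I released the jar. The last pictures still show the jar upright. At hand-in the gripper was open and clear of everything.

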